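# Pack the vanity case, latch it and hang up the empty caddy

## Task

Move every pot from the steel caddy into the aluminium vanity case, shut the case lid, swing the latch loop over its keeper and press the lever fully down so that the lid is pulled tight. Then swing the caddy's bail up and hang the empty caddy by it on both prongs of the double hook. Leave the things on the steel tray alone.

Things in the scene. Friction and masses are not known exactly. Their poses are not given: they have to be found in the camera images.
- pot1_mid (a point): centre of a pot: upright cylinder, 40 mm diameter, 70 mm tall, white plastic with a grey cap, 120 g (0.7 to 1.4 times) with a weighted base; z axis is the cylinder's axis. At the start it stands in the caddy, and its cap end stands 40 mm above the caddy's rim. May be absent (None)
- pot2_mid (a point): centre of a pot: upright cylinder, 40 mm diameter, 70 mm tall, white plastic with a grey cap, 120 g (0.7 to 1.4 times) with a weighted base; z axis is the cylinder's axis. At the start it stands in the caddy, and its cap end stands 40 mm above the caddy's rim. May be absent (None)
- pot3_mid (a point): centre of a pot: upright cylinder, 40 mm diameter, 70 mm tall, white plastic with a grey cap, 120 g (0.7 to 1.4 times) with a weighted base; z axis is the cylinder's axis. At the start it stands in the caddy, and its cap end stands 40 mm above the caddy's rim. May be absent (None)
- pot4_mid (a point): centre of a pot: upright cylinder, 40 mm diameter, 70 mm tall, white plastic with a grey cap, 120 g (0.7 to 1.4 times) with a weighted base; z axis is the cylinder's axis. At the start it stands in the caddy, and its cap end stands 40 mm above the caddy's rim. May be absent (None)
- case: vanity case of aluminium, open box 150 mm (its x) by 250 mm (its y) by 105 mm tall, fixed to the dresser; origin at the centre of its underside; walls 6 mm thick; flat padded inner floor 20 mm above the underside, no dividers. Its -x face is the front, with the latch; the lid hinge is along the +x rim. A springy rubber strip stands up to 11 mm above the front rim
- lid (a joint): lid of the case, a slab 150 by 250 by 12 mm, rad: 0 = pulled tight, about 0.05 = lying down on its springy gasket (held ajar by it), grows as it opens upward, up to 1.9; starts open near upright. Stiff hinge (about 0.2 N m): it stays where it is left when near upright and needs a push to be shut
- lid_hinge (a point): middle of the lid's hinge line, in the lid's lower face at its +x (case) rim, 108 mm above the case's underside; moves with nothing but the case. Turns with the lid: its x axis points from the lid's front edge to the hinge, its z axis out of the lid's upper (outer) face
- lid_edge (a point): middle of the lid's front edge, 150 mm from the hinge, half-way through its 12 mm thickness; axes as lid_hinge
- keeper (a point): seat of the latch loop's bar in the keeper: a 30 mm wide steel hook in the middle of the lid's front edge, a shelf 17 mm out from the edge with a 6 mm high upturned outer lip; the bar lies on the shelf between the lip and the lid edge, within about 4 mm of this point. Axes as lid_hinge (-x is outward, z up when the lid is shut)
- lever (a joint): lever of the toggle latch, rad: 0 = fully down against the case front (latched; then it still leans 20 degrees out from straight down), grows as it swings out and up, to 2.2; starts at about 2. It stays where it is left (friction 0.08 N m); pressing it down with the loop hooked takes about 5 N near its tip and it snaps over centre near the end
- lever_pivot (a point): lever's pivot axis, parallel to the case's y, 11 mm in front of the case's front face, in the middle of its width, 89 mm above its underside
- lever_tip (a point): middle of the lever's rounded free end, 65 mm from the pivot; the lever is a steel plate 26 mm wide (along the case's y), 5 mm thick, its end a 10 mm round bar
- loop (a joint): wire loop of the latch, hinged to the lever 22 mm from the lever's pivot, rad relative to the lever: 0 = as latched, up to 2.45 = tipped back towards the lever, where a stop holds it; starts at about 2.4. It swings freely and falls by gravity to either side of straight up: outward to that stop, or inward against the lid's edge, where its bar is then behind the keeper's lip (lid shut, lever up). Lever up means above about 1.8 rad, else the bar does not clear the lip
- loop_bar (a point): middle of the loop's crossbar: steel bar 6 mm thick and 80 mm wide along the case's y, between two legs 45 mm long; at the sides of the 26 mm lever its bar is free for a fingertip from either side
- caddy_mid (a point): centre of the caddy, loose: shallow open steel tray with 4 mm walls, 95 mm (its x) by 245 mm (its y) by 34 mm tall, 300 g; this point is 17 mm above its underside; the pots stand in a row along its y, 58 mm apart where all are there
- bail (a joint): bail (swing handle) of the caddy, rad: 0 = folded down, towards the caddy's +x; grows as it is lifted; 1.36 = upright, at most 2.7. It turns about the caddy's y axis 40 mm above the caddy's underside, over its centre; stays where it is left (slight friction)
- bail_bar (a point): middle of the bail's wooden grip bar, 12 mm thick, 257 mm long along the caddy's y, 95 mm from the bail's pivot axis; folded it lies 94 mm to the caddy's +x and 60 mm above the caddy's underside
- hook (a point): seat of the fixed double hook, mid-way between its prongs: the bail bar's centre lies here when hung, 200 mm up. Two 10 mm steel prongs, 90 mm apart (along this point's y), come level from a post 95 mm away at +x, 13 mm above this point at most, and end in upward-open V seats whose -x tips (26 mm out) rise 15 mm above it. Bar along y across both, put in from above; fingers fit between
- bottle: violet ridged bottle, 60 mm diameter, 160 mm tall, standing on the steel tray beyond the work; origin under its centre; leave alone
- decanter: short clear decanter with stopper, 84 mm diameter, 115 mm tall, on the tray; origin under its centre; leave alone
- brush: wooden hair brush, about 200 mm long along its y, 32 mm high, lying on the tray; leave alone
- dispenser: small white push dispenser, 44 mm diameter, 100 mm tall, on the tray; origin under its centre; leave alone
- caddy: the caddy's underside centre; axes as caddy_mid
There are look-alikes about, which are no part of the job. What is shaped like the part that bears pot3_mid but red is not meant.

How it is judged:
On the way, in this order (a step that is already met when the one before it is completed fails the run):
1. every pot is in the case (x of pot1_mid in the frame of case between -0.07 and 0.07 m and y of pot1_mid in the frame of case between -0.12 and 0.12 m and z of pot1_mid in the frame of case between 0.005 and 0.1 m and x of pot2_mid in the frame of case between -0.07 and 0.07 m and y of pot2_mid in the frame of case between -0.12 and 0.12 m and z of pot2_mid in the frame of case between 0.005 and 0.1 m and x of pot3_mid in the frame of case between -0.07 and 0.07 m and y of pot3_mid in the frame of case between -0.12 and 0.12 m and z of pot3_mid in the frame of case between 0.005 and 0.1 m and x of pot4_mid in the frame of case between -0.07 and 0.07 m and y of pot4_mid in the frame of case between -0.12 and 0.12 m and z of pot4_mid in the frame of case between 0.005 and 0.1 m), for 0.2 s.
2. the lid is down and the latch loop's bar is over the keeper, behind its lip (value of joint lid below 0.08 rad and x of loop_bar in the frame of keeper between -0.0085 and 0.01 m and z of loop_bar in the frame of keeper between -0.006 and 0.028 m and value of joint lever above 0.5 rad), for 0.1 s.
3. the lever is fully down and the lid pulled tight with the bar in the keeper (value of joint lever below 0.15 rad and value of joint lid below 0.015 rad and x of loop_bar in the frame of keeper between -0.0085 and 0.01 m and z of loop_bar in the frame of keeper between -0.006 and 0.006 m), for 0.2 s.
4. the caddy hangs by its bail on both prongs of the hook (x of bail_bar in the frame of hook between -0.015 and 0.015 m and y of bail_bar in the frame of hook between -0.04 and 0.04 m and z of bail_bar in the frame of hook between -0.01 and 0.015 m and height (world z) of caddy_mid above 0.06 m and angle between caddy_mid's own z axis and vertical below 0.3 rad and value of joint bail above 1 rad), for 0.2 s.
At the end, for the whole second after the job is handed in: Pots inside the case; lever within 0.15 rad of fully down, lid within 0.015 rad of tight, loop bar seated in the keeper within 6 mm; caddy hanging still, clear of the dresser top, tilted under 0.3 rad, bail bar across both prongs near the seat (15 mm along, 40 mm sideways) (all of step 1 and all of step 3 and all of step 4 and linear speed of caddy below 0.05 m/s); the robot touches nothing.
It fails at once if the bottle is moved more than 30 mm or tipped (distance of bottle from where it was at the start of the episode above 0.03 m or angle between bottle's own z axis and vertical above 0.5 rad).
It fails at once if the decanter is moved more than 30 mm or tipped (distance of decanter from where it was at the start of the episode above 0.03 m or angle between decanter's own z axis and vertical above 0.5 rad).
It fails at once if the brush is moved more than 30 mm or tipped (distance of brush from where it was at the start of the episode above 0.03 m or angle between brush's own z axis and vertical above 0.5 rad).
It fails at once if the dispenser is moved more than 30 mm or tipped (distance of dispenser from where it was at the start of the episode above 0.03 m or angle between dispenser's own z axis and vertical above 0.5 rad).
Of pot1, pot2, pot3, pot4 only 2 to 4 are there at a start; the rules pass over those that are not, and their reading is None.
At some moment in a run one of pot1, pot2, pot3, pot4 may be knocked a few centimetres aside while the robot is not near it.
It also fails if it takes over 210 s, if anything falls off the work surface, if the arm or the gripper's body presses on something with over 40 N, if the wrist force passes 120 N, or if a joint passes its speed limit or range.

## Robot

A 6-joint arm with a two-finger parallel gripper is mounted at the origin on the work surface. World frame = base frame: x ahead of the robot, y to its left, z up, the work surface at z = 0. Lengths are in m, angles in rad, forces in N, time in s.
With the tool pointing down it reaches from about 0.35 to 0.85 m from the base axis. Payload 8.1 kg.
Tool frame: the origin (TCP) lies on the centre line of the jaws, within the pads' length; the fingertips stand robot.tip_reach ahead of it and the grasp point (between the pads) lies 5 mm behind it (robot.tip_reach is the distance from the TCP to the fingertips, in m); z points along the fingers, y is the direction in which the jaws open and shut (so a half turn about z gives the same grasp; the last joint's range is limited). The gripper opens to 93 mm and grips with 3 to 60 N. Pads are 15 mm wide; open, the fingers measure 128 mm over their backs; the gripper's body (75 mm by 188 mm) begins 65 mm behind the grasp point.
Start: joints at [-0.085, 0.13, 1.488, -0, 1.523, -0.085], TCP at [0.6, 0, 0.233] pointing down, gripper open.
Joint ranges: [-2.96, 2.96], [-0.89, 2.26], [0.02, 2.5], [-1.34, 4.48], [0, 2.73], [-2.66, 2.66]. Speed limits (rad/s): [2.39, 2.39, 2.79, 3.14, 3.14, 3.14].

## Interface

Orientations are given as a rotation vector (axis times angle).
In Python, from plant import sensors, read_camera, robot gives the robot as it stands.
- The arm moves only by the tool play_rows, never from a script. Its argument "series" is a list that holds one entry, the list of rows, each a list of 5 numbers: the closure, from -1 (fully open) to 1 (shut), then the shift along the world's x, y, z in m, then the turn about the world's z in rad. A call has 1 to 8 rows; each row is the pose to reach, as a shift and turn from the pose commanded when the call began; what a row does not reach only later rows make up. A row lasts 1/10 s, in which the tool goes at most 50 mm and 8.59 degrees, less where a joint would pass 70% of its speed; a pose out of reach is approached as far as the arm can. A call with a gripper value outside its range is refused whole. The fingers move at their own pace and stop on an object; "force" is the grip in N (left out, the last holds). Time passes only in rows, so rows that repeat a pose let the fingers close. It gives the time, the measured TCP pose, the force and the opening at its end, in the units of the state.
- sensors.read_state(): the state, without advancing time (a new reading comes with each control period).
- read_camera(name): name is "scene" or "side" or "wrist"; returns a dict with "color" (400x640x3 uint8, red, green, blue), "range_z" (400x640 float32, m along the optical axis (not along the pixel's ray), 0 where there is no reading), "intrinsics" (3x3 intrinsics, pixels), "D" ([k1, k2, p1, p2, k3] as OpenCV has them; the pictures are not rectified), "rvec" (rotation vector, rad) and "tvec" (3), from world to camera coordinates, as OpenCV has them. Camera axes: x right, y down, z forward; pixel columns grow to the right and rows downward; lengths in m; the calibration is good to about 2 mm. A picture is of the moment at which its call begins.
- robot.close_job(): hands the job in, once; it reports no verdict.
The state is a dict: "t": time; "q": joint angles; "dq": joint speeds; "joint_torque": joint torques, N m; "tool_pos": TCP position; "orientation": TCP orientation; "force": force on the tool from outside, world axes, zero at the start; "wrist_torque": the same for the moment, N m; "opening": finger opening in m.
Only numpy, scipy, OpenCV 4.12 (cv2) and the standard library are available. Lean on these libraries where they do the work, as an engineer would, in place of code of your own. Each camera call takes 0.05 s, during which the arm holds its last target.

## Working session

There is one attempt and no reset: what is moved stays moved. The work goes in short steps, Python scripts to look and compute and a tool call to move; the robot and the scene stay as the last step left them, time stands still between calls to the robot, and variables do not carry over. Pictures are saved under pics/ and viewed, and the job is handed in when it is done.

Besides the shell and the picture viewer there is one more tool, called after "Call:" by a JSON object that holds its "op" and its "data", one argument or row to a line. play_rows: Moves the arm, as the interface text tells. Its arguments: {"type":"object","properties":{"series":{"type":"array","items":{"type":"array","items":{"type":"array","items":{"type":"number"}}}},"force":{"type":"number"}},"required":["series"]}

```bash
ls; mkdir -p pics; cat > h.py <<'E'
import numpy as np, cv2, pickle
from plant import sensors, read_camera, robot
def cam(n):
    c=read_camera(n); c['R']=cv2.Rodrigues(np.array(c['rvec'],float))[0]; c['t']=np.array(c['tvec'],float).ravel(); c['K']=np.array(c['intrinsics'],float);c['Dd']=np.array(c['D'],float)
    pickle.dump(c,open(n+'.pkl','wb'))
    return c
def load(n): return pickle.load(open(n+'.pkl','rb'))
def save(c,name,box=None,s=1):
    im=c['color'][:,:,::-1]
    if box: im=im[box[1]:box[3],box[0]:box[2]]
    im=cv2.resize(im,None,fx=s,fy=s,interpolation=cv2.INTER_CUBIC)
    cv2.imwrite('pics/'+name,im)
def ray(c,uv):
    p=cv2.undistortPoints(np.array(uv,float).reshape(-1,1,2),c['K'],c['Dd']).reshape(-1,2)
    d=np.c_[p,np.ones(len(p))]@c['R']; o=-c['R'].T@c['t']
    return o,d
def onz(c,uv,z):
    o,d=ray(c,uv); return o+d*((z-o[2])/d[:,2])[:,None]
def cloud(c):
    h,w=c['range_z'].shape; vv,uu=np.mgrid[:h,:w]
    p=cv2.undistortPoints(np.stack([uu,vv],-1).reshape(-1,1,2).astype(float),c['K'],c['Dd']).reshape(-1,2)
    z=c['range_z'].reshape(-1).astype(float)
    P=(np.c_[p,np.ones(len(p))]*z[:,None]-c['t'])@c['R']
    P[z==0]=np.nan
    return P.reshape(h,w,3)
def proj(c,P):
    return cv2.projectPoints(np.array(P,float).reshape(-1,1,3),np.array(c['rvec'],float),c['t'],c['K'],c['Dd'])[0].reshape(-1,2)
E
python3 - <<'E'
from h import *
print(sensors.read_state(), robot.tip_reach)
for n in ['scene','side','wrist']:
    c=cam(n); save(c,n+'0.png'); print(n,-c['R'].T@c['t'], c['R'][2], c['K'][0,0])
E
```

```text
pics
{'t': 0.0, 'q': array([-8.54152954e-02,  1.31155531e-01,  1.48927018e+00,  2.36863532e-05,
        1.52299578e+00, -8.53909745e-02]), 'dq': array([ 0.00080358, -0.00137136, -0.00160331,  0.00096489, -0.00052182,
        0.00111308]), 'joint_torque': array([-1.61290725e-03, -5.59853125e+01, -4.91755986e+01,  7.67333270e-02,
        3.59135563e-02, -2.97389461e-04]), 'tool_pos': array([5.99460063e-01, 6.80270373e-05, 2.31595788e-01]), 'orientation': array([-2.22046952e+00, -2.22041295e+00,  1.82140840e-03]), 'force': array([-0.03783311,  0.0087835 , -0.77268527]), 'wrist_torque': array([ 0.06370102, -0.01506302,  0.08065607]), 'opening': 0.09277294836910945} 0.014
scene [ 1.07283041 -0.25261193  0.97641442] [-0.51102617  0.21081791 -0.83331151] 387.134684562322
side [0.01272787 0.96939371 0.85590755] [ 0.40101759 -0.74033465 -0.5395271 ] 458.5944251022534
wrist [0.60030426 0.08422192 0.38364016] [-0.00098409 -0.29890602 -0.95428205] 335.5496440301318
```

View pics/scene0.png

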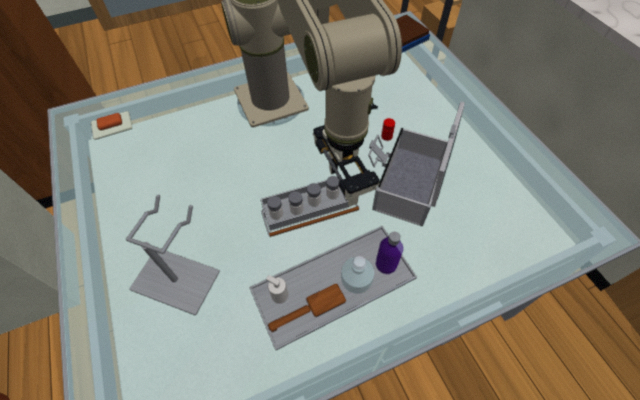

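View pics/side0.png

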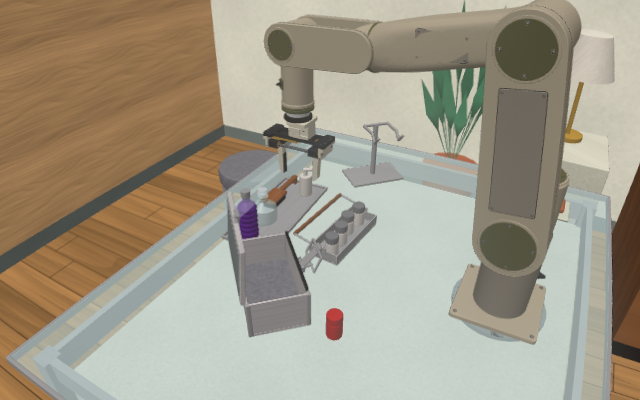

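View pics/wrist0.png

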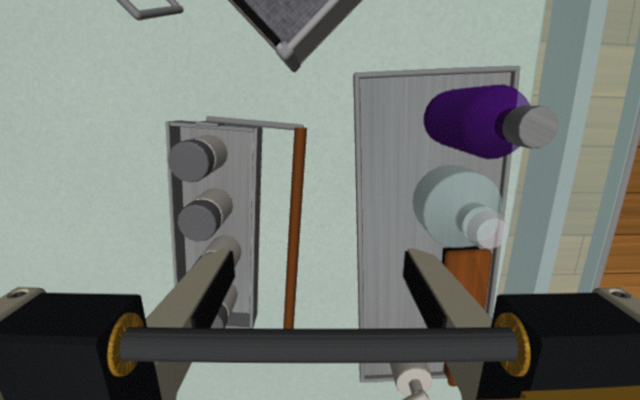

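```bash
python3 - <<'E'
from h import *
c=load('scene'); save(c,'s_case.png',(350,90,480,230),5); save(c,'s_cad.png',(250,160,370,250),6); save(c,'s_hook.png',(110,180,240,320),4)
c=load('side'); save(c,'d_case.png',(210,180,400,350),4); save(c,'d_hook.png',(330,110,420,200),6)
E
```

```text
(no output)
```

View pics/s_case.png

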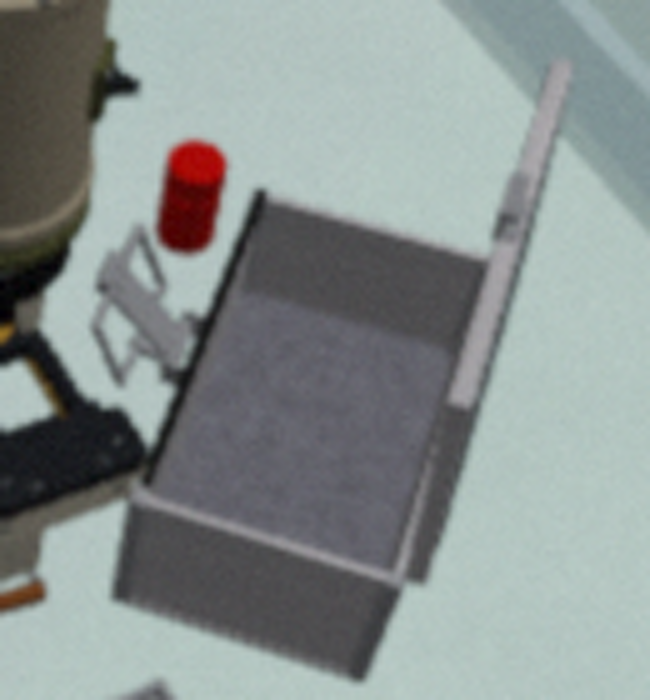

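View pics/s_cad.png

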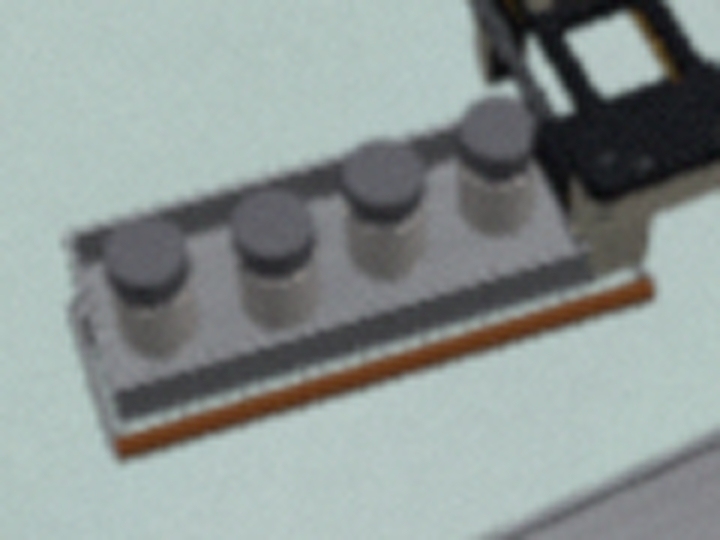

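View pics/s_hook.png

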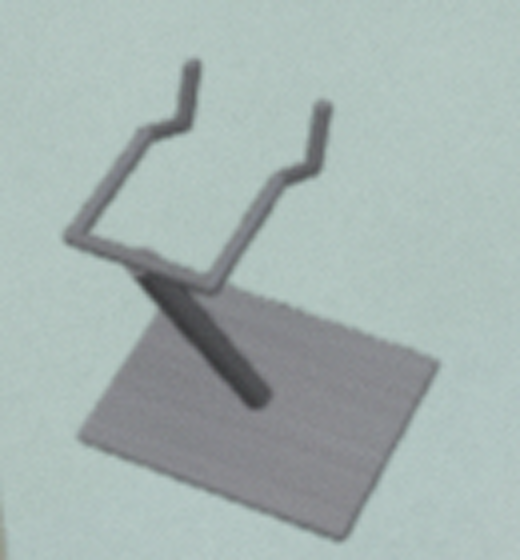

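View pics/d_case.png

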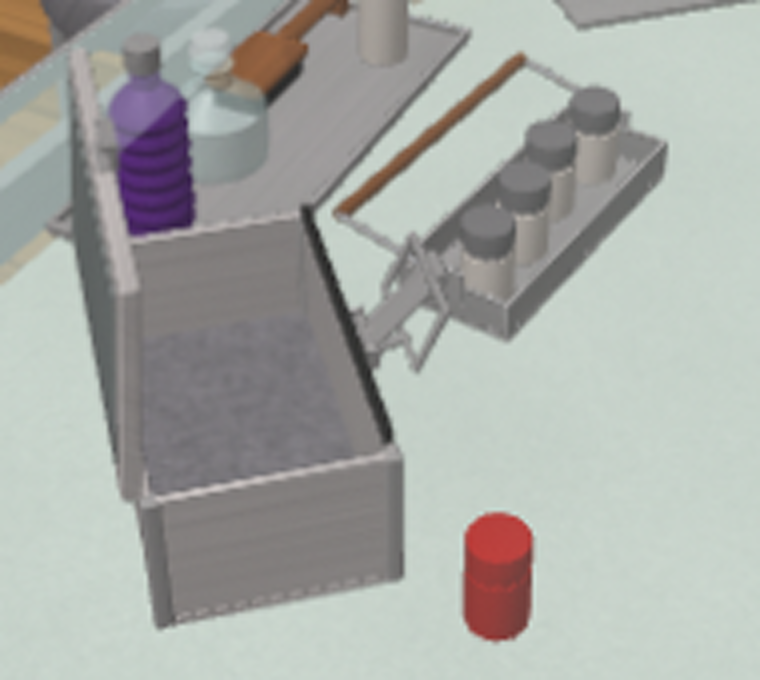

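View pics/d_hook.png

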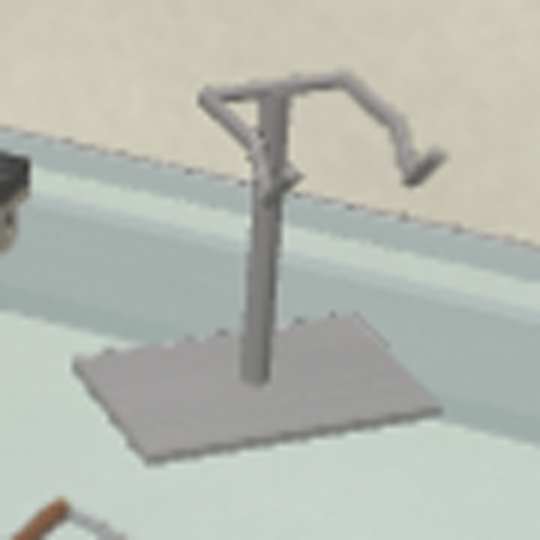

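```bash
python3 - <<'E'
from h import *
c=load('scene'); P=cloud(c)
rim=onz(c,[(402.4,129.5),(377.5,188),(430,206.4),(447,141.6)],0.105); print('case rim outer',rim.round(4))
print([np.linalg.norm(rim[i]-rim[(i+1)%4]).round(4) for i in range(4)])
d=load('side')
# side crop /4+(210,180): front-near corner (403,455), near hinge corner(148,500), far front(308,210)
rs=onz(d,[(310.7,292.5),(246,305),(287,232.5)],0.105);print('side',rs.round(4))
# pots : caps
for C,n in((c,'scene'),(d,'side')):
    Q=cloud(C)
    hsv=cv2.cvtColor(C['color'],cv2.COLOR_RGB2HSV)
    m=((Q[...,2]>.068)&(Q[...,2]<.08)&(Q[...,0]>.4)&(Q[...,0]<.75)&(Q[...,1]>-.3)&(Q[...,1]<.12)).astype(np.uint8)
    k,l,s,ce=cv2.connectedComponentsWithStats(m)
    for i in range(1,k):
        if s[i,4]>30:
            q=Q[l==i]; print(n,s[i],ce[i].round(1),q.mean(0).round(4),((q.max(0)+q.min(0))/2).round(4),np.ptp(q,0).round(4))
    m=((hsv[...,0]<15)&(hsv[...,1]>100)&(Q[...,2]>.045)&(Q[...,2]<.08)&(Q[...,0]>.4)&(Q[...,0]<.75)&(Q[...,1]>-.3)&(Q[...,1]<.15))
    q=Q[m]; print('bail',m.sum(),q.mean(0),q[np.argmin(q[:,1])],q[np.argmax(q[:,1])])
    m=(Q[...,2]>.17)&(Q[...,2]<.24)&(Q[...,1]<-.25)&(Q[...,0]>.2)
    q=Q[m]; vu=np.argwhere(m); print('hook',m.sum(),vu.min(0),vu.max(0),q.min(0),q.max(0))
    np.save(n+'_hook.npy',np.c_[vu,q])
E
```

```text
case rim outer [[0.4092 0.2953 0.105 ]
 [0.5711 0.1231 0.105 ]
 [0.6803 0.2219 0.105 ]
 [0.5059 0.3913 0.105 ]]
[np.float64(0.2363), np.float64(0.1473), np.float64(0.2431), np.float64(0.1363)]
side [[0.3975 0.2922 0.105 ]
 [0.5057 0.398  0.105 ]
 [0.5689 0.1191 0.105 ]]
scene [326 176  13  12 122] [332.  181.5] [0.4788 0.0283 0.0725] [0.4786 0.0287 0.0724] [0.0405 0.0358 0.008 ]
scene [307 183  14  12 128] [313.2 188.9] [ 0.4811 -0.0316  0.073 ] [ 0.4801 -0.0312  0.073 ] [0.0383 0.0382 0.0094]
scene [288 192  14  12 137] [294.5 197.5] [ 0.4866 -0.0906  0.0726] [ 0.4869 -0.09    0.0724] [0.0389 0.0381 0.0078]
scene [267 196  14  13 133] [273.3 202.1] [ 0.4772 -0.1504  0.0728] [ 0.4763 -0.1503  0.0725] [0.0384 0.0384 0.0083]
scene [348 263   5  11  34] [349.9 268.2] [ 0.7405 -0.0413  0.0718] [ 0.739  -0.0406  0.0738] [0.0217 0.0172 0.0114]
scene [268 278  18  18 173] [276.9 288. ] [ 0.7174 -0.2264  0.0769] [ 0.7123 -0.2259  0.0742] [0.0417 0.0424 0.0113]
bail 263 [ 0.5738894  -0.06902748  0.06415258] [ 0.5661993  -0.19265931  0.06342659] [0.58398299 0.06029095 0.06121776]
hook 753 [195
[... 415 characters left out ...]
] [0.0389 0.0375 0.0102]
side [341 210  13   9  91] [347.1 214.1] [ 0.4816 -0.0838  0.0735] [ 0.4814 -0.0857  0.0732] [0.0365 0.0396 0.01  ]
side [240 214  17  10  65] [248.6 219.7] [0.7254 0.0853 0.0744] [0.7296 0.0771 0.0741] [0.0368 0.0479 0.0114]
side [334 220  14  10  99] [340.2 224.4] [ 0.4762 -0.0252  0.0737] [ 0.4763 -0.0271  0.0733] [0.0383 0.042  0.0098]
side [325 231  14  10 113] [331.5 235.7] [0.4739 0.0356 0.0733] [0.4745 0.0345 0.0731] [0.039  0.0403 0.0096]
bail 129 [ 0.56959424 -0.05001918  0.0650838 ] [ 0.56127901 -0.19025642  0.0635148 ] [0.57852785 0.06215357 0.06631944]
hook 3210 [14 20] [144 485] [ 0.32956936 -1.80894118  0.17002288] [ 2.43672012 -0.25044506  0.23999022]
```

```bash
python3 - <<'E'
from h import *
C=load('wrist');Q=cloud(C)
m=((Q[...,2]>.068)&(Q[...,2]<.08)&(Q[...,0]>.4)&(Q[...,0]<.55)&(Q[...,1]>-.3)&(Q[...,1]<.12)).astype(np.uint8)
k,l,s,ce=cv2.connectedComponentsWithStats(m)
for i in range(1,k):
    if s[i,4]>100:
        q=Q[l==i]; print(s[i],q.mean(0).round(4),((q.max(0)+q.min(0))/2).round(4),np.ptp(q,0).round(4))
c=load('scene'); 
# hook px: crop/4+(110,180)
px=np.array([(193,65),(185,125),(147,132),(72,238),(212,288),(280,178),(316,168),(323,104),(143,258)])/4+[110,180]
Qs=cloud(c)
for p in px:
    u,v=p.round().astype(int); w=Qs[v-2:v+3,u-2:u+3].reshape(-1,3); w=w[w[:,2]>.1]
    print(p, w[np.argmax(w[:,2])].round(4) if len(w) else None, np.median(w,0).round(4), onz(c,[p],.2).round(4))
# table z check
print(Qs[300,560],Qs[150,200])
E
```

```text
[ 168  140   43   42 1385] [0.4791 0.0336 0.0735] [0.4785 0.0332 0.072 ] [0.0394 0.0386 0.0081]
[ 177  203   41   39 1201] [ 0.4802 -0.0268  0.0736] [ 0.4792 -0.0277  0.0722] [0.0386 0.0398 0.0081]
[211 312  14  16 148] [ 0.4903 -0.1426  0.0731] [ 0.4883 -0.1427  0.0723] [0.0142 0.0203 0.0085]
[158.25 196.25] [ 0.4427 -0.4145  0.2161] [ 0.4407 -0.4145  0.2122] [[ 0.4313 -0.4152  0.2   ]]
[156.25 211.25] [ 0.4605 -0.4304  0.1942] [ 0.4618 -0.4318  0.1897] [[ 0.4727 -0.4275  0.2   ]]
[146.75 213.  ] [ 0.4802 -0.4498  0.2137] [ 0.4762 -0.4467  0.2092] [[ 0.4684 -0.4491  0.2   ]]
[128.  239.5] [ 0.5303 -0.4975  0.2139] [ 0.5311 -0.496   0.2117] [[ 0.5226 -0.5001  0.2   ]]
[163. 252.] [ 0.5905 -0.4335  0.2136] [ 0.5906 -0.4314  0.2111] [[ 0.5861 -0.4331  0.2   ]]
[180.  224.5] [ 0.5412 -0.3855  0.2145] [ 0.5376 -0.3814  0.2102] [[ 0.5316 -0.3835  0.2   ]]
[189. 222.] [ 0.5266 -0.3681  0.1929] [ 0.5232 -0.3663  0.1887] [[ 0.5334 -0.3628  0.2   ]]
[190.75 206.  ] [ 0.5013 -0.3509  0.2154] [ 0.5021 -0.3489  0.2112] [[ 0.4914 -0.349   0.2   ]]
[145.75 244.5 ] [ 0.5606 -0.4652  0.2136] [ 0.5579 -0.4621  0.2115] [[ 0.5518 -0.4652  0.2   ]]
[ 0.96082653  0.95285395 -0.750441  ] [ 0.13493315 -0.29565513 -0.00092836]
```

Call:
{"op": "play_rows", "data": {
  "series": [
    [[-1,-0.01,0.03,0.04,0],[-1,-0.03,0.07,0.08,0],[-1,-0.04,0.11,0.1,0],[-1,-0.06,0.14,0.1,0],[-1,-0.06,0.14,0.1,0],[-1,-0.06,0.14,0.1,0]]
  ]
}}

```text
t: 0.75
tool_pos: [0.5397, 0.1407, 0.3326]
orientation: [2.219, 2.224, -0.0]
force: [0.6, -0.5, -0.2]
opening: 0.093
```

```bash
python3 - <<'E'
from h import *
c=cam('wrist'); save(c,'w1.png')
s=sensors.read_state();print(s['tool_pos'],s['t'],s['force'])
E
```

```text
[0.53987974 0.13980207 0.33203851] 0.8 [-0.78069325  0.09321826 -0.99884007]
```

View pics/w1.png

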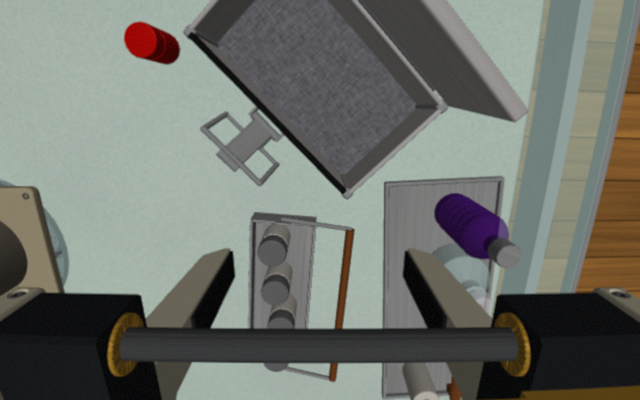

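```bash
python3 - <<'E'
from h import *
c=load('wrist');P=cloud(c); save(c,'w1b.png',(180,0,540,210),2)
e=onz(c,[(187,33),(347,193),(442,107)],.105);print(e.round(4),np.linalg.norm(e[0]-e[1]),np.linalg.norm(e[1]-e[2]))
# box points with z in .1..,.106 region rim
m=(P[...,2]>.099)&(P[...,2]<.125)&(P[...,1]>.08)&(P[...,0]>.35)&(P[...,0]<.75)
vu=np.argwhere(m); q=P[m]
r=cv2.minAreaRect(q[:,:2].astype(np.float32));print(r,len(q))
# lid : z>.14
for n in('wrist','scene','side'):
    C=load(n);Q=cloud(C)
    m=(Q[...,2]>.14)&(Q[...,2]<.28)&(Q[...,1]>.15)&(Q[...,1]<.5)&(Q[...,0]>.45)&(Q[...,0]<.8); q=Q[m]
    if len(q)<50: continue
    A=np.c_[q,np.ones(len(q))]; ce=q.mean(0); u,s,vt=np.linalg.svd(q-ce,full_matrices=False); print(n,len(q),ce,vt[2],s,q[:,2].max())
    np.save(n+'_lid.npy',q)
# lever/loop points
C=c;Q=P
m=(Q[...,2]>.07)&(Q[...,2]<.2)&(np.arange(640)[None]>195)&(np.arange(640)[None]<290)&(np.arange(400)[:,None]>105)&(np.arange(400)[:,None]<190)
for v,u,name in((107,258,''),(145,253,'lever mid'),(158,232,'tip'),(129,203,'barL'),(186,262,'barR'),(113,223,'l'),(116,262,'')):
    w=Q[v-2:v+3,u-2:u+3].reshape(-1,3);print(name,(u,v),w[np.nanargmax(w[:,2])].round(4))
E
```

```text
[[0.4039 0.2962 0.105 ]
 [0.5738 0.1249 0.105 ]
 [0.6754 0.2224 0.105 ]] 0.24130085138769405 0.14078917457376286
((0.5751702189445496, 0.19215407967567444), (0.19709241390228271, 0.3997236490249634), 44.64663314819336) 5686
wrist 8474 [0.63501989 0.25792739 0.22468049] [0.7042482  0.70963961 0.02112098] [3.47368486 2.73900251 0.81672123] 0.2604139616094125
scene 650 [0.61756491 0.27848113 0.23676542] [0.7151659  0.69478677 0.07621732] [2.01205558 0.79597898 0.31225644] 0.2760408483021189
side 1057 [0.56239122 0.34031709 0.2188789 ] [-0.70674621 -0.69818206 -0.11424367] [2.47645885 1.24439827 0.323676  ] 0.2762567020611168
 (258, 107) [0.4778 0.2226 0.1178]
lever mid (253, 145) [0.4668 0.1796 0.1161]
tip (232, 158) [0.4499 0.1691 0.1396]
barL (203, 129) [0.4213 0.2016 0.1382]
barR (262, 186) [0.4782 0.143  0.1366]
l (223, 113) [0.4331 0.2132 0.1042]
 (262, 116) [0.4821 0.2144 0.1139]
```

View pics/w1b.png

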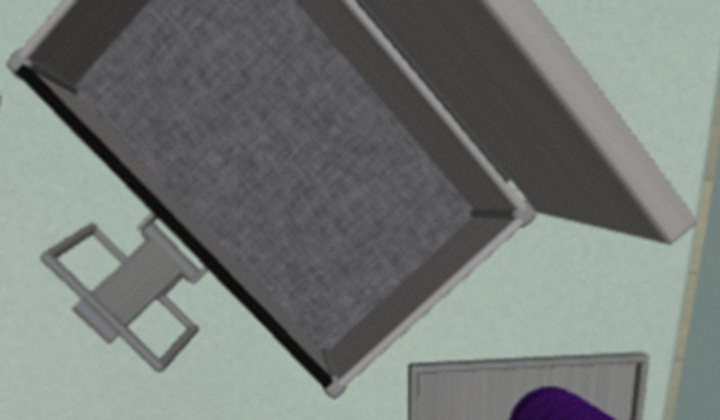

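Call:
{"op": "play_rows", "data": {
  "series": [
    [[-1,-0.03,-0.04,-0.02,0],[-1,-0.05,-0.08,-0.05,0],[-1,-0.062,-0.107,-0.09,0],[-1,-0.062,-0.107,-0.135,0],[-1,-0.062,-0.107,-0.18,0],[-1,-0.062,-0.107,-0.225,0],[-1,-0.062,-0.107,-0.26,0],[-1,-0.062,-0.107,-0.275,0]]
  ]
}}

```text
t: 1.6
tool_pos: [0.4744, 0.0316, 0.0525]
orientation: [-2.22, -2.215, 0.009]
force: [0.4, 0.5, -1.2]
opening: 0.0931
```

Call:
{"op": "play_rows", "data": {
  "force": 12,
  "series": [
    [[1,0,0,0,0],[1,0,0,0,0],[1,0,0,0,0],[1,0,0,0,0],[1,0,0,0,0],[1,0,0,0,0]]
  ]
}}

```text
t: 2.2
tool_pos: [0.4785, 0.033, 0.0584]
orientation: [2.221, 2.221, 0.001]
force: [-0.4, -0.0, 0.5]
opening: 0.0497
```

Call:
{"op": "play_rows", "data": {
  "series": [
    [[1,0,0,0,0],[1,0,0,0,0],[1,0,0,0.01,0],[1,0,0,0.04,0],[1,0,0,0.08,0],[1,0,0,0.12,0]]
  ]
}}

```text
t: 2.8
tool_pos: [0.4772, 0.0331, 0.1789]
orientation: [-2.221, -2.221, 0.002]
force: [1.7, -0.2, -1.7]
opening: 0.0402
```

Call:
{"op": "play_rows", "data": {
  "series": [
    [[1,0,0,0.03,0.15],[1,0,0,0.06,0.3],[1,0,0.01,0.06,0.45],[1,0,0.02,0.06,0.6],[1,0.01,0.03,0.06,0.75],[1,0.02,0.04,0.06,0.9],[1,0.03,0.05,0.06,1.05],[1,0.04,0.06,0.06,1.2]]
  ]
}}

```text
t: 3.6
tool_pos: [0.5182, 0.0935, 0.2381]
orientation: [0.569, 3.09, 0.0]
force: [1.8, 0.1, -1.6]
opening: 0.0402
```

Call:
{"op": "play_rows", "data": {
  "series": [
    [[1,0.01,0.01,0,0.15],[1,0.02,0.02,0,0.3],[1,0.03,0.03,0,0.45],[1,0.03,0.04,0,0.6],[1,0.04,0.06,0,0.75],[1,0.05,0.08,0,0.9],[1,0.06,0.1,0,1.05],[1,0.06,0.12,0,1.15]]
  ]
}}

```text
t: 4.4
tool_pos: [0.5786, 0.2137, 0.2378]
orientation: [1.201, -2.903, 0.0]
force: [-0.3, 0.0, -0.9]
opening: 0.04
```

```bash
python3 - <<'E'
from h import *
s=sensors.read_state();print(s['tool_pos'],s['orientation'],s['opening'])
c=cam('scene'); save(c,'s2.png',(280,60,520,260),3)
E
```

```text
[0.57858129 0.21367184 0.23784008] [ 1.20128831e+00 -2.90280348e+00  1.61147353e-04] 0.040031824863032445
```

View pics/s2.png

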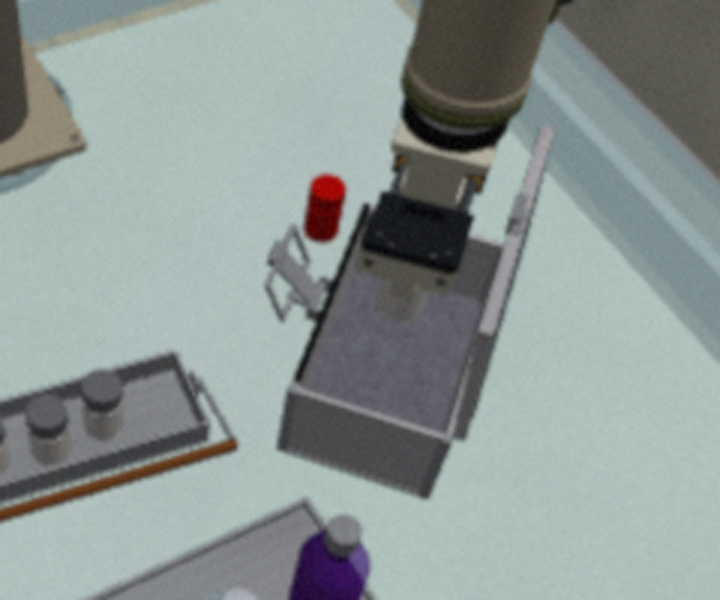

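Call:
{"op": "play_rows", "data": {
  "series": [
    [[1,0.006,0.014,-0.01,0],[1,0.012,0.027,-0.04,0],[1,0.012,0.027,-0.08,0],[1,0.012,0.027,-0.11,0],[1,0.012,0.027,-0.14,0],[1,0.012,0.027,-0.155,0],[1,0.012,0.027,-0.16,0],[1,0.012,0.027,-0.162,0]]
  ]
}}

```text
t: 5.25
tool_pos: [0.5902, 0.24, 0.0761]
orientation: [-1.193, 2.906, -0.0]
force: [-0.3, -0.2, -1.1]
opening: 0.0395
```

Call:
{"op": "play_rows", "data": {
  "series": [
    [[0.02,0,0,0,0],[0.02,0,0,0,0],[0.02,0,0,0,0]]
  ]
}}

```text
t: 5.55
tool_pos: [0.5911, 0.2404, 0.0774]
orientation: [-1.192, 2.904, -0.0]
force: [-0.5, 0.3, -0.2]
opening: 0.0455
```

Call:
{"op": "play_rows", "data": {
  "series": [
    [[-0.1,0,0,0.03,0],[-0.1,0,0,0.08,0],[-0.3,0,0,0.13,0],[-0.3,-0.02,-0.03,0.16,-0.15],[-0.3,-0.04,-0.07,0.16,-0.3],[-0.3,-0.05,-0.1,0.16,-0.45],[-0.3,-0.06,-0.13,0.16,-0.6],[-0.3,-0.07,-0.16,0.15,-0.75]]
  ]
}}

```text
t: 6.35
tool_pos: [0.5207, 0.079, 0.2282]
orientation: [-0.036, 3.137, 0.0]
force: [0.3, -0.2, 1.2]
opening: 0.0605
```

Call:
{"op": "play_rows", "data": {
  "series": [
    [[-0.3,-0.01,-0.03,0,-0.15],[-0.3,-0.02,-0.06,0,-0.3],[-0.3,-0.03,-0.08,0,-0.45],[-0.3,-0.041,-0.1,0,-0.6],[-0.3,-0.041,-0.108,0,-0.75],[-0.3,-0.041,-0.108,0,-0.9],[-0.3,-0.041,-0.108,0,-1.05],[-0.3,-0.041,-0.108,0,-1.2]]
  ]
}}

```text
t: 7.15
tool_pos: [0.4793, -0.0282, 0.2267]
orientation: [1.744, 2.611, 0.001]
force: [1.0, 0.2, -0.2]
opening: 0.0604
```

Call:
{"op": "play_rows", "data": {
  "series": [
    [[-0.3,0,0,0,-0.15],[-0.3,0,0,-0.03,-0.3],[-0.3,0,0,-0.06,-0.4]]
  ]
}}

```text
t: 7.45
tool_pos: [0.4805, -0.0282, 0.1671]
orientation: [2.225, 2.212, 0.004]
force: [0.1, -0.0, -0.8]
opening: 0.0607
```

```bash
cat > pots.py <<'E'
from h import *
s=sensors.read_state();print(s['tool_pos'],s['orientation'],s['opening'],s['t'])
for n in('wrist','scene'):
    C=cam(n);Q=cloud(C);save(C,n+'_t%.2f.png'%s['t'])
    m=((Q[...,2]>.068)&(Q[...,2]<.08)&(Q[...,0]>.4)&(Q[...,0]<.55)&(Q[...,1]>-.3)&(Q[...,1]<.12)).astype(np.uint8)
    k,l,st,ce=cv2.connectedComponentsWithStats(m)
    for i in range(1,k):
        if st[i,4]>(300 if n=='wrist' else 50):
            q=Q[l==i]; print(n,st[i],((q.max(0)+q.min(0))/2).round(4),np.ptp(q,0).round(3))
E
python3 pots.py
```

```text
[ 0.48050365 -0.02821464  0.16709263] [2.22523889 2.21206279 0.0044807 ] 0.06066080959057749 7.45
wrist [ 290  191   51   50 1946] [ 0.4789 -0.0275  0.0721] [0.039 0.039 0.008]
wrist [ 299  260   48   45 1660] [ 0.4846 -0.0864  0.0721] [0.039 0.039 0.008]
scene [307 183  14  12 127] [ 0.48   -0.0312  0.0729] [0.04  0.039 0.01 ]
scene [288 192  14  12 138] [ 0.4852 -0.09    0.0724] [0.039 0.039 0.008]
scene [267 196  14  14 138] [ 0.4765 -0.15    0.0722] [0.039 0.039 0.008]
```

Call:
{"op": "play_rows", "data": {
  "series": [
    [[-0.3,0,0,-0.04,0],[-0.3,0,0,-0.08,0],[-0.3,0,0,-0.108,0],[0,0,0,-0.108,0],[1,0,0,-0.108,0],[1,0,0,-0.108,0],[1,0,0,-0.108,0],[1,0,0,-0.108,0]]
  ]
}}

```text
t: 8.35
tool_pos: [0.4805, -0.0283, 0.0599]
orientation: [2.219, 2.22, 0.003]
force: [-2.8, -0.3, 5.7]
opening: 0.0405
```

Call:
{"op": "play_rows", "data": {
  "series": [
    [[1,0,0,0.01,0],[1,0,0,0.05,0],[1,0,0,0.1,0],[1,0,0,0.15,0.15],[1,0.01,0.01,0.18,0.3],[1,0.02,0.03,0.18,0.45],[1,0.03,0.06,0.18,0.6],[1,0.04,0.1,0.18,0.75]]
  ]
}}

```text
t: 9.15
tool_pos: [0.5197, 0.0721, 0.2394]
orientation: [1.246, 2.881, 0.001]
force: [1.7, -1.2, -1.2]
opening: 0.04
```

Call:
{"op": "play_rows", "data": {
  "series": [
    [[1,0,0.01,0,0.15],[1,0,0.03,0,0.3],[1,0,0.05,0,0.45],[1,0,0.07,0,0.6],[1,0,0.09,0,0.75],[1,0,0.11,0,0.9],[1,0,0.13,0,1.05],[1,0,0.15,0,1.2]]
  ]
}}

```text
t: 9.95
tool_pos: [0.5189, 0.2229, 0.2388]
orientation: [-0.602, 3.082, 0.0]
force: [0.7, -0.2, -1.0]
opening: 0.0396
```

Call:
{"op": "play_rows", "data": {
  "series": [
    [[1,0,0.02,0,0.15],[1,0,0.03,0,0.3],[1,0,0.06,0,0.4],[1,0.001,0.089,-0.02,0.4],[1,0.001,0.089,-0.06,0.4],[1,0.001,0.089,-0.1,0.4],[1,0.001,0.089,-0.13,0.4],[1,0.001,0.089,-0.15,0.4]]
  ]
}}

```text
t: 10.75
tool_pos: [0.5186, 0.3106, 0.0855]
orientation: [1.193, -2.903, 0.0]
force: [0.7, 0.9, -0.9]
opening: 0.04
```

Call:
{"op": "play_rows", "data": {
  "series": [
    [[1,0,0,-0.01,0],[1,0,0,-0.012,0],[1,0,0,-0.012,0],[0.02,0,0,-0.012,0],[0.02,0,0,-0.012,0],[0,0,0,0.02,0],[-0.1,0,0,0.07,0],[-0.1,0,0,0.12,0]]
  ]
}}

```text
t: 11.55
tool_pos: [0.5194, 0.3108, 0.2091]
orientation: [1.193, -2.905, 0.0]
force: [1.9, -0.2, 1.0]
opening: 0.0509
```

Call:
{"op": "play_rows", "data": {
  "series": [
    [[-0.3,0,-0.04,0.02,-0.15],[-0.3,0,-0.08,0.02,-0.3],[-0.3,0,-0.12,0.02,-0.45],[-0.3,-0.01,-0.16,0.02,-0.6],[-0.3,-0.01,-0.2,0.02,-0.75],[-0.3,-0.02,-0.24,0.02,-0.9],[-0.3,-0.03,-0.28,0.02,-1.05],[-0.3,-0.036,-0.32,0.02,-1.2]]
  ]
}}

```text
t: 12.35
tool_pos: [0.4836, -0.0104, 0.2287]
orientation: [0.665, 3.069, 0.0]
force: [0.7, -0.3, 0.6]
opening: 0.0605
```

Call:
{"op": "play_rows", "data": {
  "series": [
    [[-0.3,0,-0.03,0,-0.15],[-0.3,0,-0.06,0,-0.3],[-0.3,0,-0.078,0,-0.45],[-0.3,0,-0.078,0,-0.6],[-0.3,0,-0.078,0,-0.75],[-0.3,0,-0.078,0,-0.9],[-0.3,0,-0.078,-0.03,-1.05],[-0.3,0,-0.078,-0.06,-1.15]]
  ]
}}

```text
t: 13.15
tool_pos: [0.4854, -0.0874, 0.1691]
orientation: [2.225, 2.212, 0.004]
force: [0.2, -0.5, -0.0]
opening: 0.0604
```

```bash
python3 pots.py
```

```text
[ 0.4854013  -0.08740853  0.16907875] [2.22523234 2.21188293 0.00362075] 0.06044467727962937 13.15
wrist [ 292  190   50   49 1917] [ 0.4849 -0.0864  0.0721] [0.039 0.039 0.008]
wrist [ 283  260   47   45 1634] [ 0.4756 -0.147   0.072 ] [0.039 0.04  0.008]
scene [288 192  14  13 138] [ 0.4852 -0.0901  0.0732] [0.04 0.04 0.01]
scene [267 196  14  13 141] [ 0.4764 -0.1503  0.0728] [0.038 0.039 0.009]
```

Call:
{"op": "play_rows", "data": {
  "series": [
    [[-0.3,0,0,-0.04,0],[-0.3,0,0,-0.08,0],[-0.3,0,0,-0.11,0],[0,0,0,-0.11,0],[1,0,0,-0.11,0],[1,0,0,-0.11,0],[1,0,0,-0.11,0],[1,0,0,-0.11,0]]
  ]
}}

```text
t: 14.05
tool_pos: [0.4855, -0.0875, 0.0601]
orientation: [2.219, 2.22, 0.002]
force: [-2.7, -0.4, 8.2]
opening: 0.0399
```

Call:
{"op": "play_rows", "data": {
  "series": [
    [[1,0,0,0.01,0],[1,0,0,0.05,0],[1,0,0,0.1,0],[1,0,0.01,0.15,0.15],[1,0.01,0.04,0.18,0.3],[1,0.02,0.07,0.18,0.45],[1,0.03,0.1,0.18,0.6],[1,0.04,0.13,0.18,0.75]]
  ]
}}

```text
t: 14.85
tool_pos: [0.5246, 0.0442, 0.2394]
orientation: [1.244, 2.883, 0.001]
force: [0.1, 0.1, -1.8]
opening: 0.0399
```

Call:
{"op": "play_rows", "data": {
  "series": [
    [[1,0,0.01,0,0.15],[1,0,0.03,0,0.3],[1,0.01,0.05,0,0.45],[1,0.01,0.07,0,0.6],[1,0.02,0.09,0,0.75],[1,0.02,0.11,0,0.9],[1,0.025,0.13,0,1.05],[1,0.025,0.15,0,1.2]]
  ]
}}

```text
t: 15.65
tool_pos: [0.5493, 0.1939, 0.2387]
orientation: [-0.602, 3.082, 0.0]
force: [0.1, 0.1, -1.6]
opening: 0.0399
```

Call:
{"op": "play_rows", "data": {
  "series": [
    [[1,0.001,0.008,0,0.15],[1,0.001,0.008,0,0.3],[1,0.001,0.008,0,0.4],[1,0.001,0.008,-0.04,0.4],[1,0.001,0.008,-0.08,0.4],[1,0.001,0.008,-0.12,0.4],[1,0.001,0.008,-0.15,0.4],[1,0.001,0.008,-0.16,0.4]]
  ]
}}

```text
t: 16.45
tool_pos: [0.548, 0.2002, 0.075]
orientation: [1.192, -2.902, -0.0]
force: [-5.6, -1.2, 19.0]
opening: 0.0395
```

Call:
{"op": "play_rows", "data": {
  "series": [
    [[1,0,0,-0.002,0],[1,0,0,-0.002,0],[0.02,0,0,-0.002,0],[0.02,0,0,-0.002,0],[0,0,0,0.03,0],[-0.1,0,0,0.08,0],[-0.1,0,0,0.13,0],[-0.3,0,-0.03,0.15,-0.15]]
  ]
}}

```text
t: 17.25
tool_pos: [0.5524, 0.1737, 0.2352]
orientation: [-0.973, 2.977, 0.0]
force: [0.6, 0.2, 0.3]
opening: 0.0554
```

Call:
{"op": "play_rows", "data": {
  "series": [
    [[-0.3,0,-0.04,0,-0.15],[-0.3,-0.01,-0.08,0,-0.3],[-0.3,-0.02,-0.12,0,-0.45],[-0.3,-0.03,-0.16,0,-0.6],[-0.3,-0.04,-0.2,0,-0.75],[-0.3,-0.05,-0.24,0,-0.9],[-0.3,-0.06,-0.28,0,-1.05],[-0.3,-0.07,-0.315,0,-1.2]]
  ]
}}

```text
t: 18.05
tool_pos: [0.4797, -0.1459, 0.2289]
orientation: [0.894, 3.01, -0.001]
force: [0.8, -0.3, -0.1]
opening: 0.0608
```

Call:
{"op": "play_rows", "data": {
  "series": [
    [[-0.3,-0.005,-0.003,0,-0.15],[-0.3,-0.005,-0.003,0,-0.3],[-0.3,-0.005,-0.003,0,-0.45],[-0.3,-0.005,-0.003,0,-0.6],[-0.3,-0.005,-0.003,0,-0.75],[-0.3,-0.005,-0.003,-0.02,-0.9],[-0.3,-0.005,-0.003,-0.06,-1.0]]
  ]
}}

```text
t: 18.75
tool_pos: [0.478, -0.1482, 0.1718]
orientation: [2.222, 2.209, 0.006]
force: [1.0, -0.0, 0.3]
opening: 0.0605
```

```bash
python3 pots.py
```

```text
[ 0.47802496 -0.14824329  0.17176792] [2.22191144 2.20878946 0.0055449 ] 0.060542153372304404 18.75
wrist [ 289  188   50   49 1894] [ 0.4757 -0.1467  0.0721] [0.039 0.039 0.008]
scene [267 197  14  12 136] [ 0.4765 -0.1502  0.0731] [0.039 0.039 0.01 ]
```

Call:
{"op": "play_rows", "data": {
  "series": [
    [[-0.3,0,0,-0.04,0],[-0.3,0,0,-0.08,0],[-0.3,0,0,-0.11,0],[0,0,0,-0.11,0],[1,0,0,-0.11,0],[1,0,0,-0.11,0],[1,0,0,-0.11,0],[1,0,0,-0.11,0]]
  ]
}}

```text
t: 19.65
tool_pos: [0.4765, -0.1478, 0.0601]
orientation: [2.219, 2.22, 0.002]
force: [-3.3, -0.7, 7.2]
opening: 0.0397
```

Call:
{"op": "play_rows", "data": {
  "series": [
    [[1,0,0,0.01,0],[1,0,0,0.05,0],[1,0,0,0.1,0],[1,0,0.02,0.15,0.15],[1,0,0.06,0.18,0.3],[1,0,0.1,0.18,0.45],[1,0,0.14,0.18,0.6],[1,0,0.18,0.18,0.75]]
  ]
}}

```text
t: 20.45
tool_pos: [0.4751, 0.0345, 0.2396]
orientation: [1.244, 2.882, 0.002]
force: [0.8, 0.4, -1.2]
opening: 0.04
```

Call:
{"op": "play_rows", "data": {
  "series": [
    [[1,0,0.03,0,0.15],[1,0,0.06,0,0.3],[1,0,0.09,0,0.45],[1,0,0.12,0,0.6],[1,0,0.15,0,0.75],[1,0,0.18,0,0.9],[1,0.003,0.21,0,1.05],[1,0.003,0.225,0,1.2]]
  ]
}}

```text
t: 21.25
tool_pos: [0.4778, 0.2603, 0.2388]
orientation: [-0.604, 3.082, 0.001]
force: [0.1, -0.3, -1.0]
opening: 0.0397
```

Call:
{"op": "play_rows", "data": {
  "series": [
    [[1,0.002,0.014,0,0.15],[1,0.002,0.014,0,0.3],[1,0.002,0.014,0,0.4],[1,0.002,0.014,-0.04,0.4],[1,0.002,0.014,-0.08,0.4],[1,0.002,0.014,-0.12,0.4],[1,0.002,0.014,-0.145,0.4],[1,0.002,0.014,-0.155,0.4]]
  ]
}}

```text
t: 22.05
tool_pos: [0.4781, 0.2713, 0.0802]
orientation: [1.192, -2.902, 0.0]
force: [-0.9, -0.9, -0.8]
opening: 0.0399
```

Call:
{"op": "play_rows", "data": {
  "series": [
    [[1,0,0,-0.005,0],[1,0,0,-0.006,0],[0.02,0,0,-0.006,0],[0.02,0,0,-0.006,0],[0,0,0,0.03,0],[0,0,0,0.08,0],[0,0,0,0.13,0],[0,0,-0.04,0.15,0]]
  ]
}}

```text
t: 22.85
tool_pos: [0.4823, 0.2355, 0.2403]
orientation: [-1.195, 2.894, 0.002]
force: [1.1, -1.0, -0.1]
opening: 0.0464
```

Call:
{"op": "play_rows", "data": {
  "series": [
    [[1,0,-0.05,0.02,0],[1,0,-0.1,0.06,0],[1,0,-0.1,0.1,0]]
  ]
}}

```text
t: 23.15
tool_pos: [0.4786, 0.1295, 0.3297]
orientation: [1.188, -2.904, 0.0]
force: [0.8, 0.3, 0.0]
opening: 0.0272
```

```bash
python3 - <<'E'
from h import *
s=sensors.read_state();print(s['tool_pos'],s['orientation'],s['opening'],s['t'])
c=cam('scene'); save(c,'s3.png',(280,60,520,260),3)
c=cam('wrist'); save(c,'w3.png')
c=cam('side'); save(c,'d3.png',(210,180,400,350),4)
E
```

```text
[0.47863648 0.12951948 0.32968469] [ 1.18841821e+00 -2.90445643e+00  4.73030839e-04] 0.027156475599434727 23.15
```

View pics/s3.png

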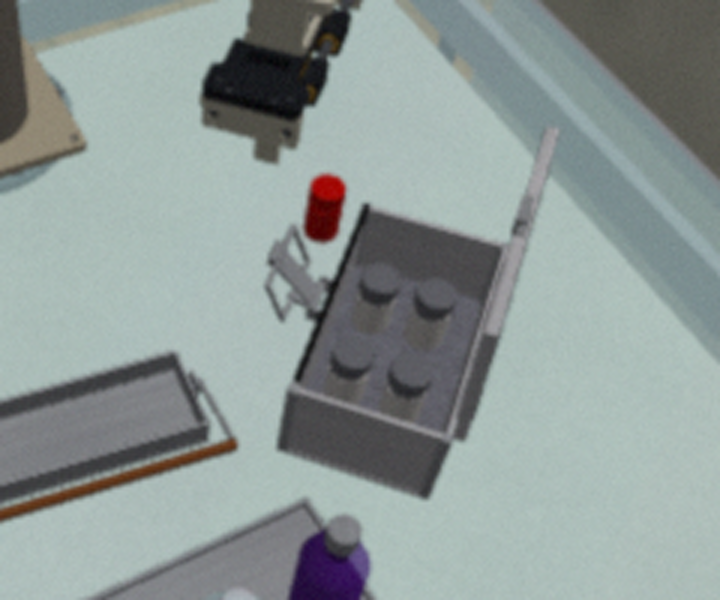

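View pics/w3.png

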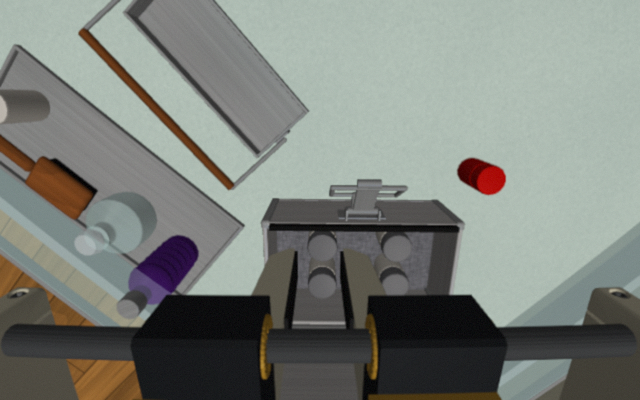

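View pics/d3.png

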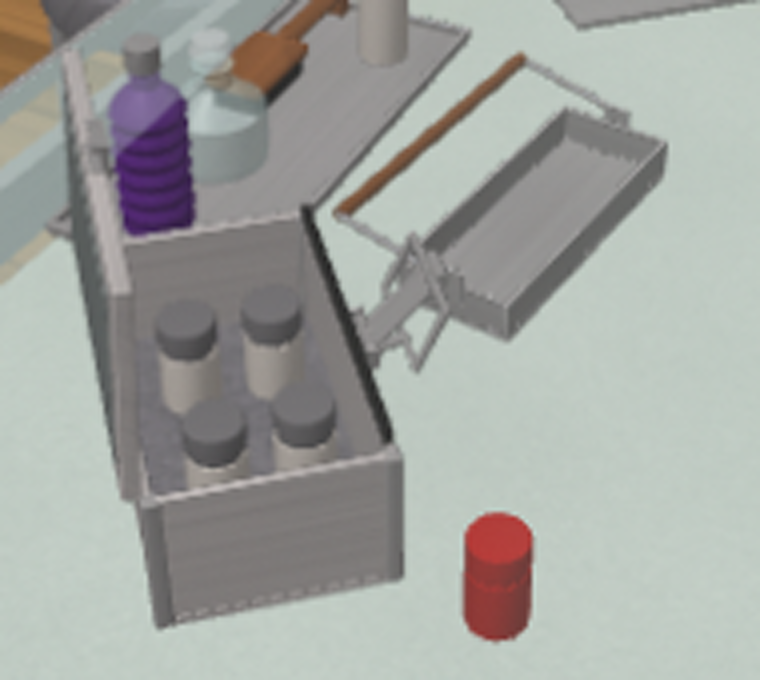

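Call:
{"op": "play_rows", "data": {
  "series": [
    [[1,0,0,0.02,0],[1,0.025,0.037,0.025,0],[1,0.05,0.074,0.025,0],[1,0.075,0.11,0.025,0],[1,0.1,0.147,0.025,0],[1,0.125,0.184,0.025,0],[1,0.152,0.221,0.025,0],[1,0.152,0.221,0.025,0]]
  ]
}}

```text
t: 24.1
tool_pos: [0.6328, 0.3586, 0.3461]
orientation: [1.195, -2.895, -0.001]
force: [0.5, -0.3, -2.5]
opening: 0.0006
```

```bash
python3 - <<'E'
from h import *
s=sensors.read_state();print(s['tool_pos'],s['orientation'],s['opening'],s['t'])
c=cam('wrist'); save(c,'w4.png')
c=cam('side'); save(c,'d4.png',(180,80,420,280),3)
E
```

```text
[0.63275412 0.35857865 0.34613907] [ 1.19510512e+00 -2.89496284e+00 -1.01071996e-03] 0.0006304747708804134 24.1
```

View pics/w4.png

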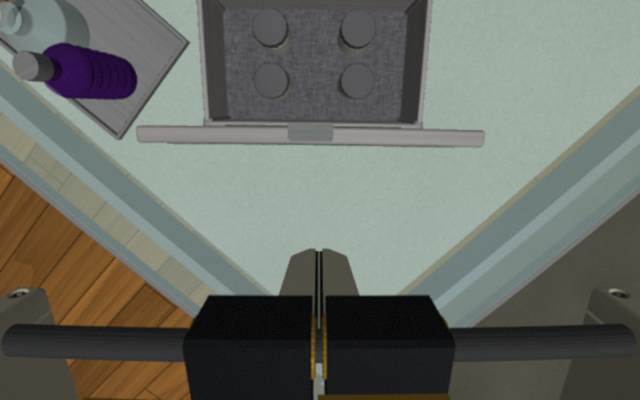

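View pics/d4.png

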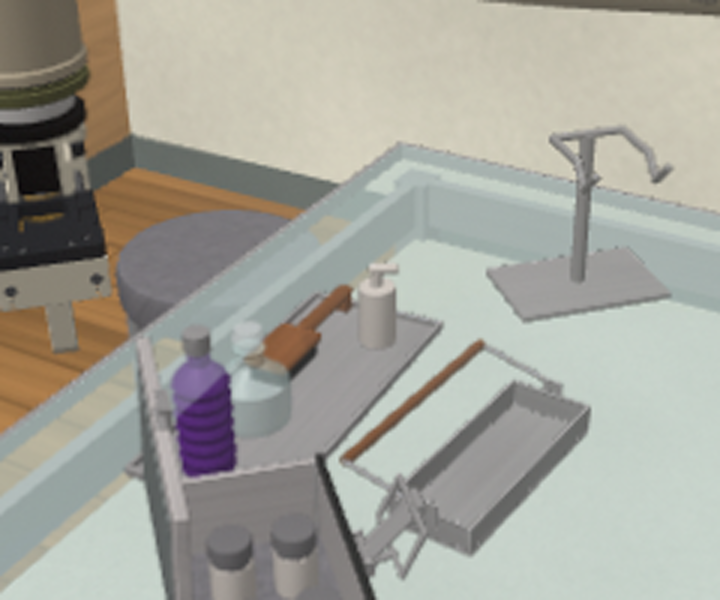

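```bash
python3 - <<'E'
from h import *
c=load('wrist');Q=cloud(c)
ex=np.array([.712,.702,0]);ey=np.array([-.702,.712,0]);o=np.array([.542,.263,0])
for u,v in((180,130),(180,134),(180,139),(180,143),(430,130),(430,134),(430,138),(430,143),(310,131),(310,137),(215,60),(215,100),(300,126)):
    p=Q[v,u]; print((u,v),p.round(4),((p-o)@ex).round(4),((p-o)@ey).round(4))
E
```

```text
(180, 130) [0.6551 0.2421 0.2563] 0.0659 -0.0942
(180, 134) [0.6566 0.2444 0.2583] 0.0685 -0.0937
(180, 139) [0.6595 0.2465 0.258 ] 0.072 -0.0942
(180, 143) [nan nan nan] nan nan
(430, 130) [0.53   0.3681 0.2571] 0.0652 0.0833
(430, 134) [0.5321 0.3697 0.259 ] 0.0679 0.0829
(430, 138) [0.5336 0.3724 0.257 ] 0.0708 0.0838
(430, 143) [0.5358 0.3752 0.2568] 0.0744 0.0842
(310, 131) [0.5896 0.308  0.2736] 0.0655 -0.0014
(310, 137) [0.5922 0.3106 0.2753] 0.0692 -0.0013
(215, 60) [0.623  0.1738 0.0641] -0.0049 -0.1204
(215, 100) [0.6564 0.2065 0.0753] 0.0418 -0.1206
(300, 126) [0.5918 0.3011 0.2756] 0.0622 -0.0078
```

Call:
{"op": "play_rows", "data": {
  "series": [
    [[1,0,0,-0.04,0],[1,0,0,-0.08,0],[1,0,0,-0.11,0],[1,0,0,-0.11,0],[1,0,0,-0.11,0]]
  ]
}}

```text
t: 24.7
tool_pos: [0.6316, 0.3531, 0.2471]
orientation: [-1.192, 2.905, -0.0]
force: [-0.2, 0.2, 0.9]
opening: 0.0007
```

Call:
{"op": "play_rows", "data": {
  "series": [
    [[1,-0.015,-0.015,-0.01,0],[1,-0.028,-0.028,-0.01,0],[1,-0.037,-0.037,-0.011,0],[1,-0.045,-0.045,-0.012,0],[1,-0.053,-0.053,-0.014,0],[1,-0.061,-0.06,-0.018,0],[1,-0.068,-0.067,-0.023,0],[1,-0.075,-0.074,-0.028,0]]
  ]
}}

```text
t: 25.5
tool_pos: [0.5587, 0.2802, 0.2225]
orientation: [-1.19, 2.899, 0.0]
force: [0.5, 0.6, 1.9]
opening: 0.0004
```

```bash
python3 - <<'E'
from h import *
s=sensors.read_state();print(s['tool_pos'],s['force'],s['t'])
c=cam('scene'); save(c,'s5.png',(340,60,520,230),4)
E
```

```text
[0.55871268 0.28022187 0.22249766] [0.5145731  0.62474702 1.8997992 ] 25.5
```

View pics/s5.png

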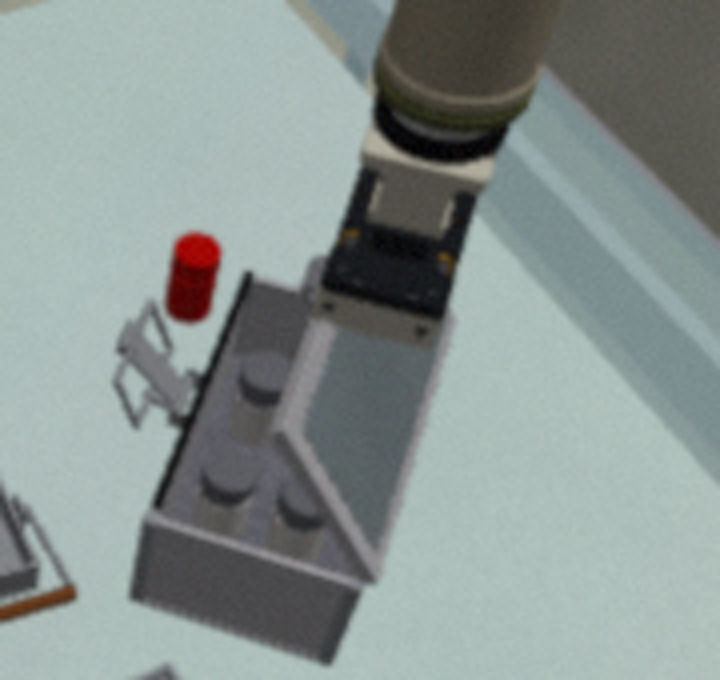

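Call:
{"op": "play_rows", "data": {
  "series": [
    [[1,-0.007,-0.007,-0.007,0],[1,-0.013,-0.013,-0.014,0],[1,-0.019,-0.019,-0.022,0],[1,-0.024,-0.024,-0.032,0],[1,-0.028,-0.028,-0.042,0],[1,-0.032,-0.031,-0.052,0],[1,-0.035,-0.034,-0.063,0],[1,-0.037,-0.036,-0.072,0]]
  ]
}}

```text
t: 26.35
tool_pos: [0.5198, 0.2436, 0.1444]
orientation: [-1.193, 2.906, 0.0]
force: [0.1, 0.7, 1.0]
opening: 0.0002
```

Call:
{"op": "play_rows", "data": {
  "series": [
    [[1,-0.001,-0.001,-0.004,0],[1,-0.001,-0.001,-0.008,0],[1,-0.001,-0.001,-0.008,0]]
  ]
}}

```text
t: 26.65
tool_pos: [0.5184, 0.2425, 0.1368]
orientation: [1.193, -2.904, 0.0]
force: [-3.4, -2.4, 6.3]
opening: 0.0005
```

```bash
python3 - <<'E'
from h import *
s=sensors.read_state();print(s['tool_pos'],s['force'],s['t'])
c=cam('scene'); save(c,'s6.png',(340,60,520,230),4)
E
```

```text
[0.51842468 0.24250328 0.13684348] [-3.39770844 -2.42198068  6.26379254] 26.65
```

View pics/s6.png

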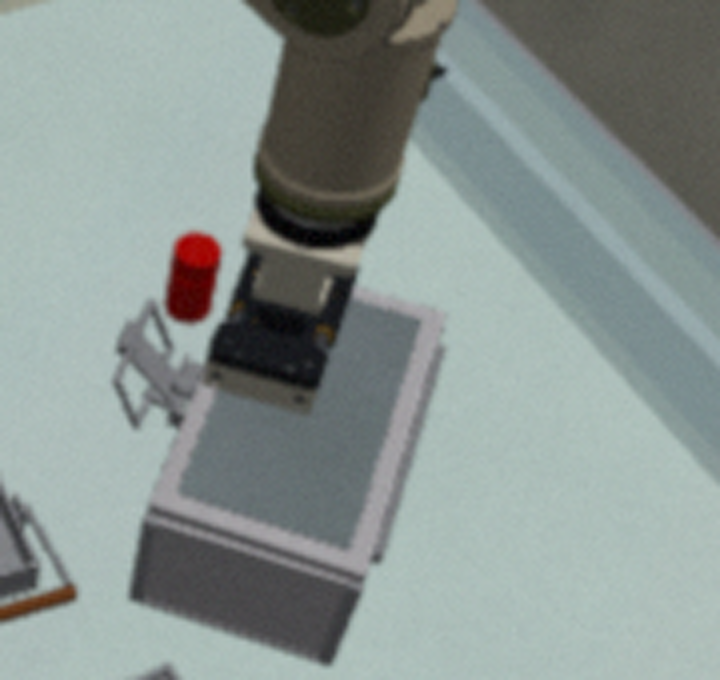

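Call:
{"op": "play_rows", "data": {
  "series": [
    [[1,0,0,0.04,0],[1,-0.01,-0.005,0.075,0],[1,-0.045,-0.026,0.08,0],[1,-0.08,-0.047,0.08,0],[1,-0.115,-0.067,0.08,0],[1,-0.115,-0.067,0.05,0],[1,-0.115,-0.067,0.02,0],[1,-0.115,-0.067,0.005,0]]
  ]
}}

```text
t: 27.5
tool_pos: [0.4028, 0.1754, 0.14]
orientation: [1.193, -2.905, -0.0]
force: [0.7, 0.5, -0.7]
opening: 0.0005
```

```bash
python3 - <<'E'
from h import *
s=sensors.read_state();print(s['tool_pos'],s['force'],s['t'])
c=cam('scene'); save(c,'s7.png',(340,90,460,190),6)
c=cam('side'); save(c,'d7.png',(240,190,400,310),5)
c=cam('wrist'); save(c,'w7.png')
E
```

```text
[0.40282334 0.1753988  0.13996993] [ 0.74572581  0.54063106 -0.66724866] 27.5
```

View pics/s7.png

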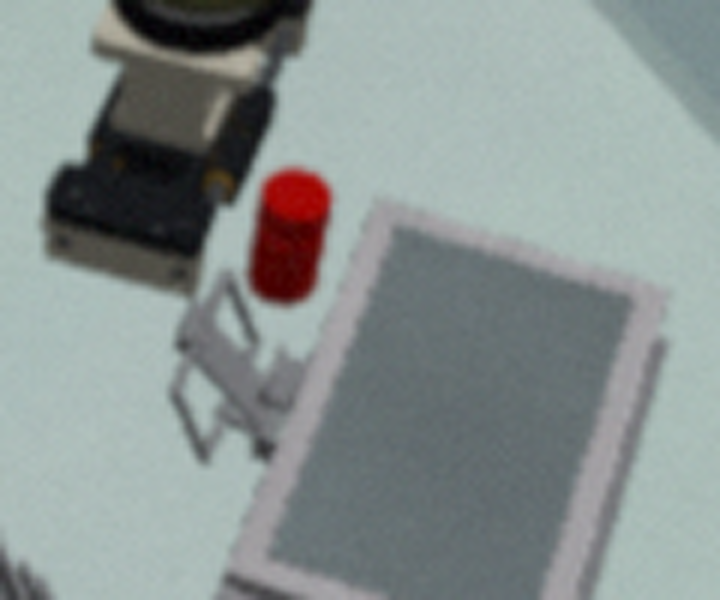

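View pics/d7.png

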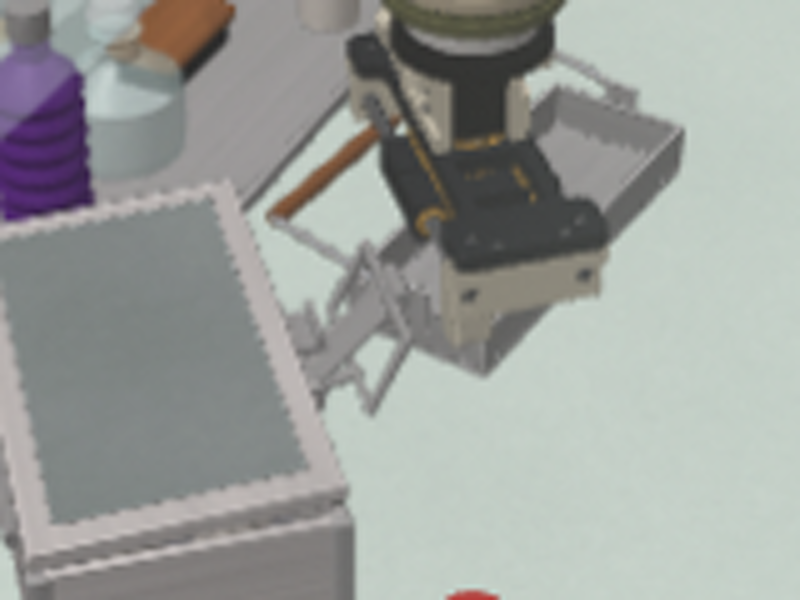

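View pics/w7.png

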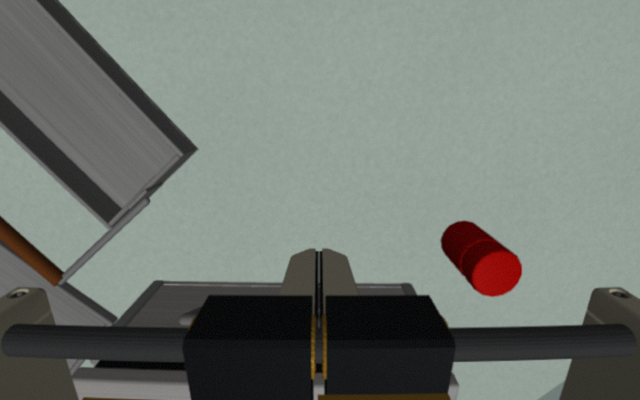

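Call:
{"op": "play_rows", "data": {
  "series": [
    [[1,0.007,0.007,0,0],[1,0.013,0.013,0,0],[1,0.018,0.018,0.001,0],[1,0.022,0.022,0.003,0],[1,0.026,0.026,0.005,0],[1,0.03,0.03,0.007,0],[1,0.033,0.033,0.008,0],[1,0.035,0.034,0.008,0]]
  ]
}}

```text
t: 28.45
tool_pos: [0.4394, 0.2101, 0.1502]
orientation: [-1.193, 2.906, 0.0]
force: [0.4, 0.6, 0.3]
opening: 0.0006
```

```bash
python3 - <<'E'
from h import *
s=sensors.read_state();print(s['tool_pos'],s['force'],s['t'])
c=cam('scene'); save(c,'s8.png',(340,90,460,190),6)
c=cam('side'); save(c,'d8.png',(240,190,400,310),5)
E
```

```text
[0.43937011 0.21010902 0.15022839] [0.35707545 0.64188253 0.25142467] 28.45
```

View pics/s8.png

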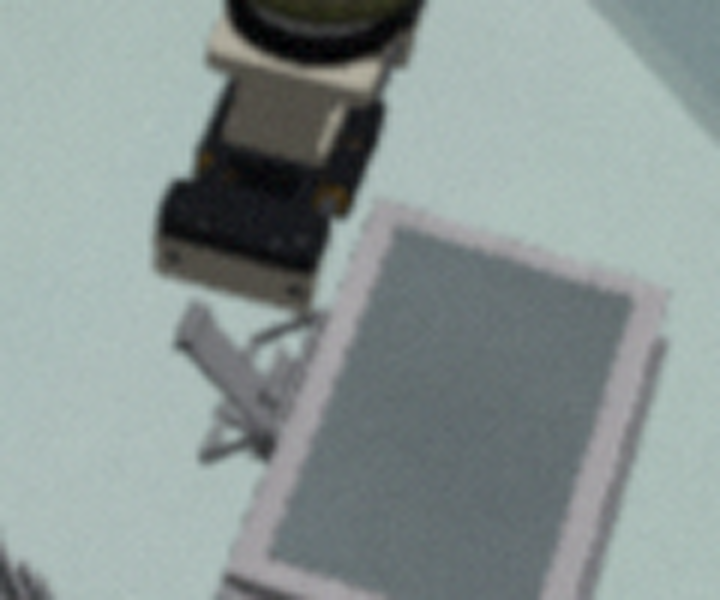

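View pics/d8.png

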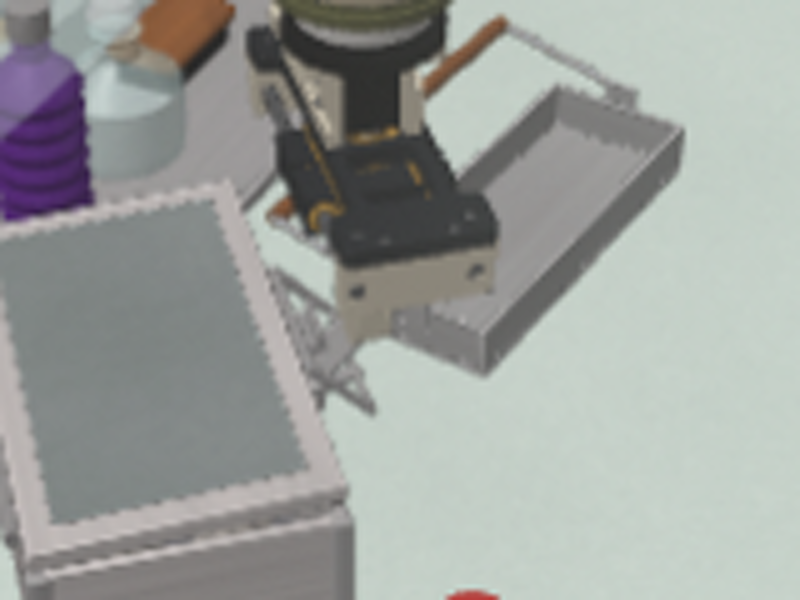

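Call:
{"op": "play_rows", "data": {
  "series": [
    [[1,-0.01,-0.01,0,0],[1,-0.03,-0.03,0.02,0],[1,-0.05,-0.05,0.05,0],[1,-0.06,-0.08,0.09,0],[1,-0.06,-0.11,0.1,0],[1,-0.06,-0.11,0.1,0]]
  ]
}}

```text
t: 29.15
tool_pos: [0.3801, 0.0974, 0.2528]
orientation: [-1.187, 2.903, -0.004]
force: [0.2, 1.0, -0.6]
opening: 0.0003
```

```bash
python3 - <<'E'
from h import *
s=sensors.read_state();print(s['tool_pos'],s['force'],s['t'])
c=cam('scene'); save(c,'s9.png',(340,90,460,190),6)
c=cam('side'); save(c,'d9.png',(240,190,400,310),5)
c=cam('wrist'); save(c,'w9.png')
E
```

```text
[0.38009281 0.09744128 0.25279201] [ 0.24508063  0.98228957 -0.61888349] 29.15
```

View pics/s9.png

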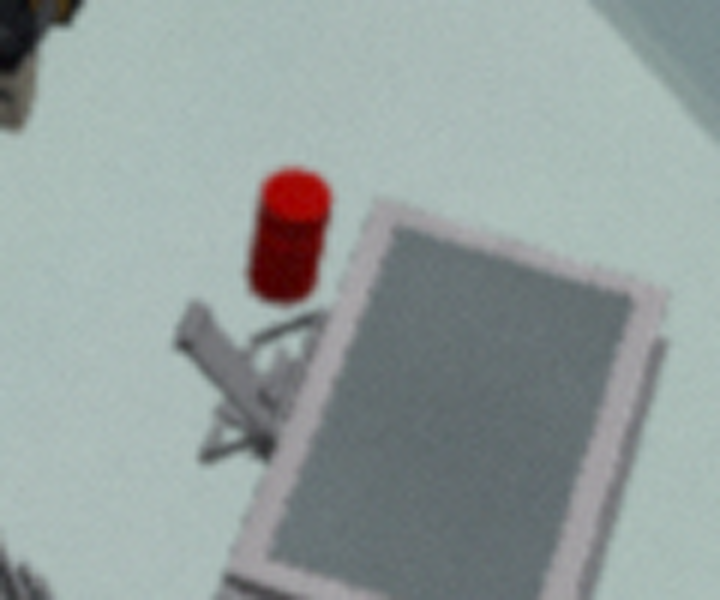

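View pics/d9.png

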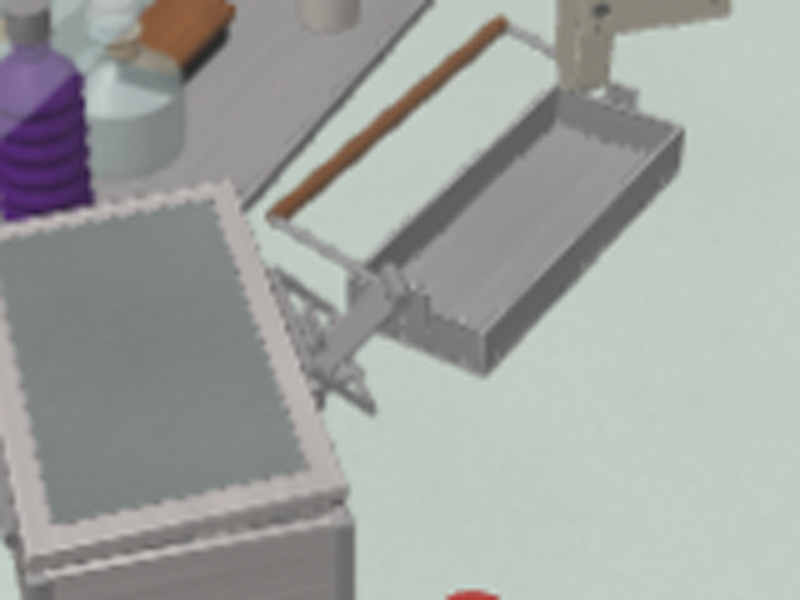

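View pics/w9.png

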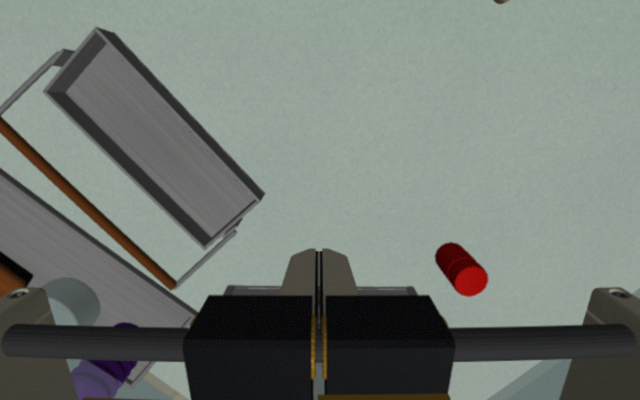

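Call:
{"op": "play_rows", "data": {
  "series": [
    [[1,0.02,0,0.02,0],[1,0.05,0,0.02,0],[1,0.08,0,0.02,0],[1,0.09,0,0.02,0],[1,0.09,0,0.02,0]]
  ]
}}

```text
t: 29.8
tool_pos: [0.4688, 0.1004, 0.2682]
orientation: [1.193, -2.902, -0.002]
force: [-0.5, -0.5, 0.0]
opening: 0.0004
```

```bash
python3 - <<'E'
from h import *
s=sensors.read_state();print(s['tool_pos'],s['force'],s['t'])
c=cam('wrist'); save(c,'w10.png',(280,120,480,300),4)
E
```

```text
[0.46878657 0.10044381 0.2681617 ] [-0.51838534 -0.53598322  0.02743649] 29.8
```

View pics/w10.png

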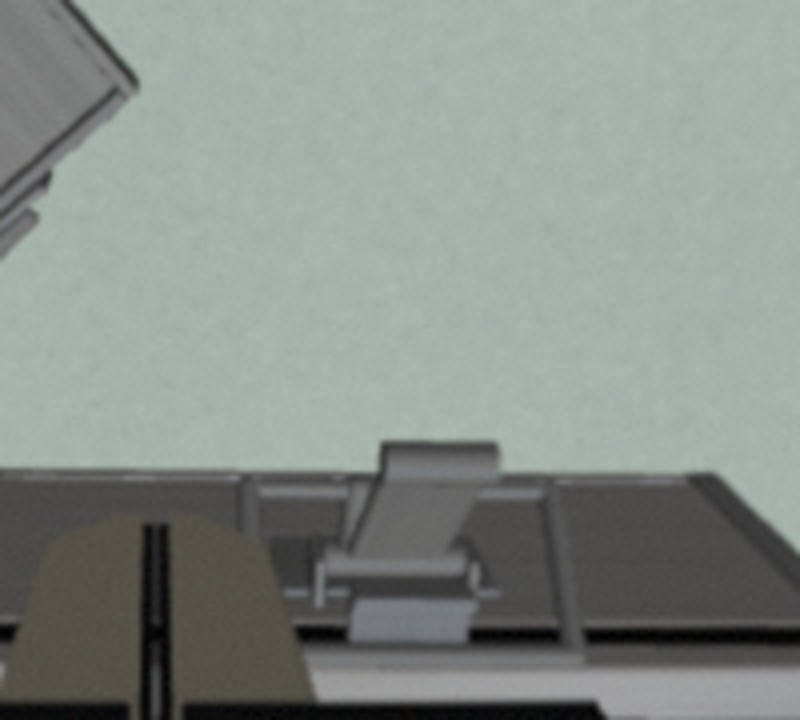

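Call:
{"op": "play_rows", "data": {
  "series": [
    [[1,-0.001,0.02,0,0],[1,-0.002,0.05,-0.02,0],[1,-0.004,0.075,-0.05,0],[1,-0.005,0.085,-0.08,0],[1,-0.005,0.085,-0.093,0],[1,-0.005,0.085,-0.093,0]]
  ]
}}

```text
t: 30.45
tool_pos: [0.4617, 0.1843, 0.1748]
orientation: [1.193, -2.901, -0.001]
force: [0.6, 0.1, 0.3]
opening: 0.0005
```

```bash
cat > cs.py <<'E'
from h import *
import sys
s=sensors.read_state();p=s['tool_pos']
ex=np.array([.712,.702,0]);ey=np.array([-.702,.712,0]);o=np.array([.542,.263,0])
print(p.round(4),'case x,y',((p-o)@ex).round(4),((p-o)@ey).round(4),'F',s['force'].round(1),s['t'])
t='%.0f'%(s['t']*100)
c=cam('scene'); save(c,'s%s.png'%t,(340,90,460,190),6)
c=cam('side'); save(c,'d%s.png'%t,(240,190,400,310),5)
E
python3 cs.py; ls -t pics|head -2
```

```text
[0.4617 0.1843 0.1748] case x,y -0.1124 0.0004 F [0.6 0.1 0.3] 30.45
d3045.png
s3045.png
```

View pics/d3045.png

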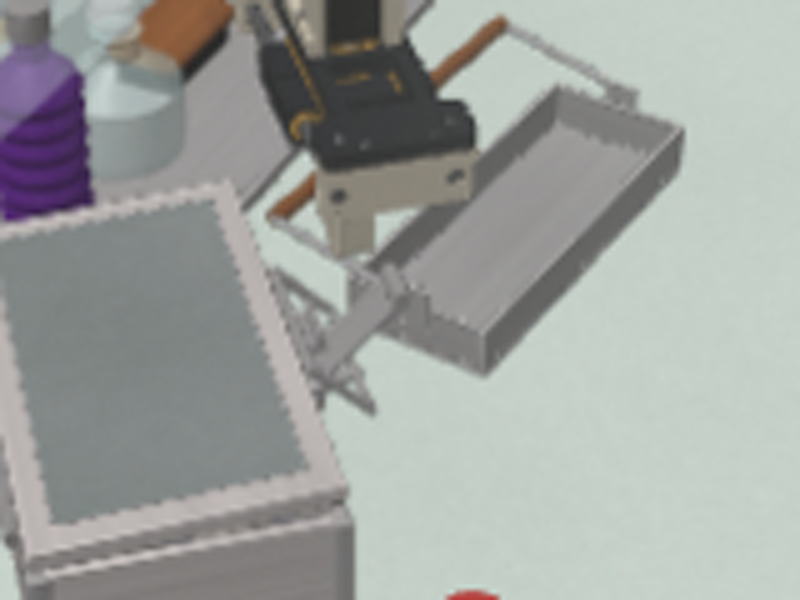

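View pics/s3045.png

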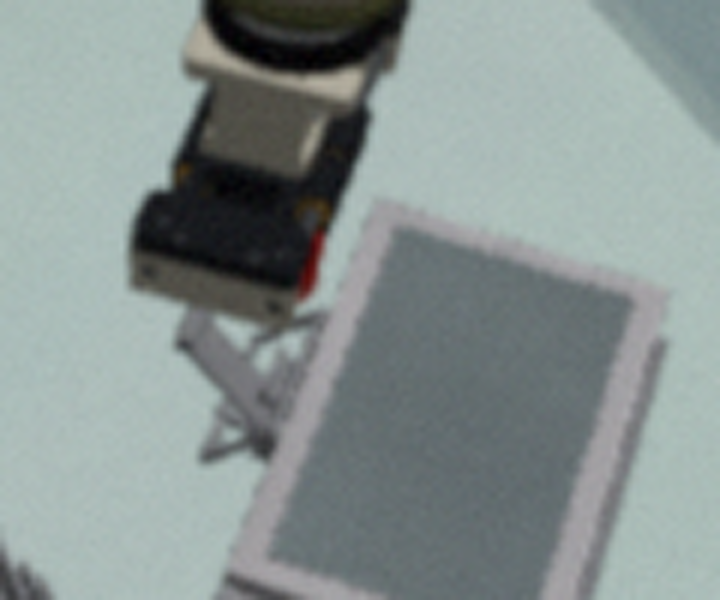

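Call:
{"op": "play_rows", "data": {
  "series": [
    [[1,0,0,-0.022,0],[1,0.002,0.002,-0.03,0],[1,-0.004,-0.004,-0.041,0],[1,-0.007,-0.007,-0.047,0],[1,-0.01,-0.01,-0.053,0],[1,-0.016,-0.015,-0.061,0],[1,-0.02,-0.02,-0.067,0],[1,-0.02,-0.02,-0.067,0]]
  ]
}}

```text
t: 31.35
tool_pos: [0.4428, 0.1639, 0.109]
orientation: [1.192, -2.905, 0.0]
force: [0.5, 0.6, 0.9]
opening: 0.0006
```

```bash
python3 cs.py; ls -t pics|head -2
```

```text
[0.4428 0.1639 0.109 ] case x,y -0.1402 -0.0009 F [0.5 0.6 0.9] 31.35
d3135.png
s3135.png
```

View pics/d3135.png

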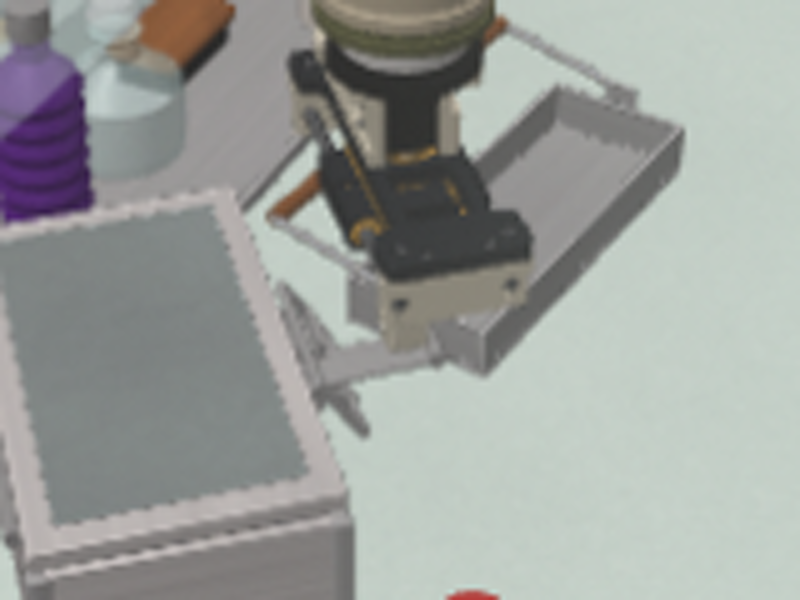

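View pics/s3135.png

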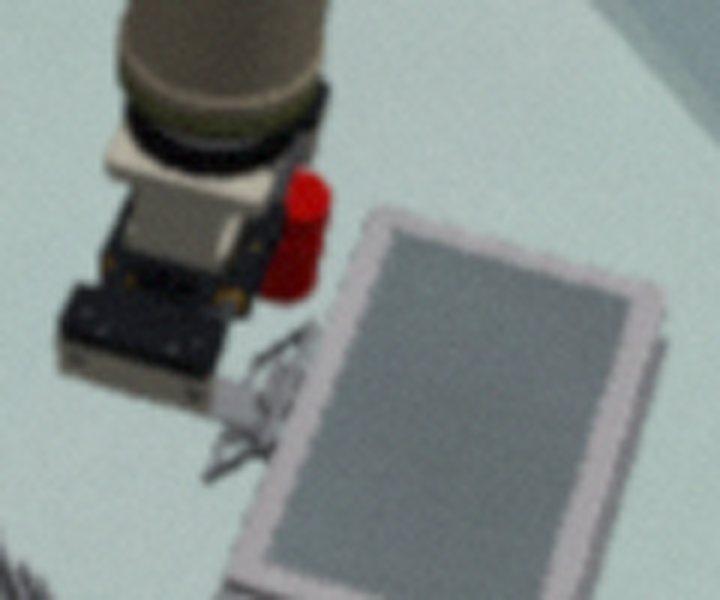

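Call:
{"op": "play_rows", "data": {
  "series": [
    [[1,-0.002,-0.002,-0.007,0],[1,-0.003,-0.003,-0.0135,0],[1,-0.002,-0.002,-0.02,0],[1,-0.001,-0.001,-0.027,0],[1,0.001,0.001,-0.033,0],[1,0.0025,0.0025,-0.039,0],[1,0.006,0.006,-0.043,0],[1,0.01,0.01,-0.047,0]]
  ]
}}

```text
t: 32.25
tool_pos: [0.4534, 0.1747, 0.0619]
orientation: [1.192, -2.904, -0.0]
force: [0.1, -0.8, 0.2]
opening: 0.0006
```

```bash
python3 cs.py; ls -t pics|head -2
```

```text
[0.4534 0.1747 0.0619] case x,y -0.125 -0.0007 F [ 0.1 -0.8  0.2] 32.25
d3225.png
s3225.png
```

View pics/d3225.png

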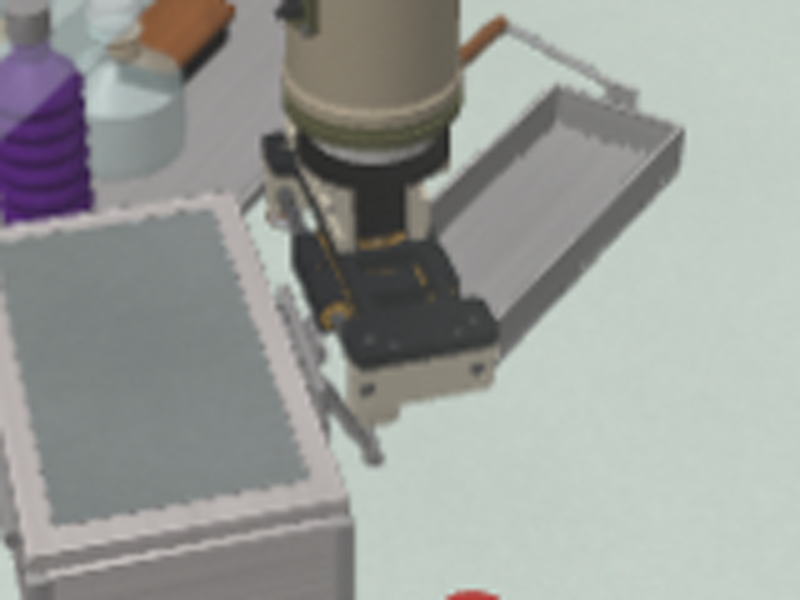

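View pics/s3225.png

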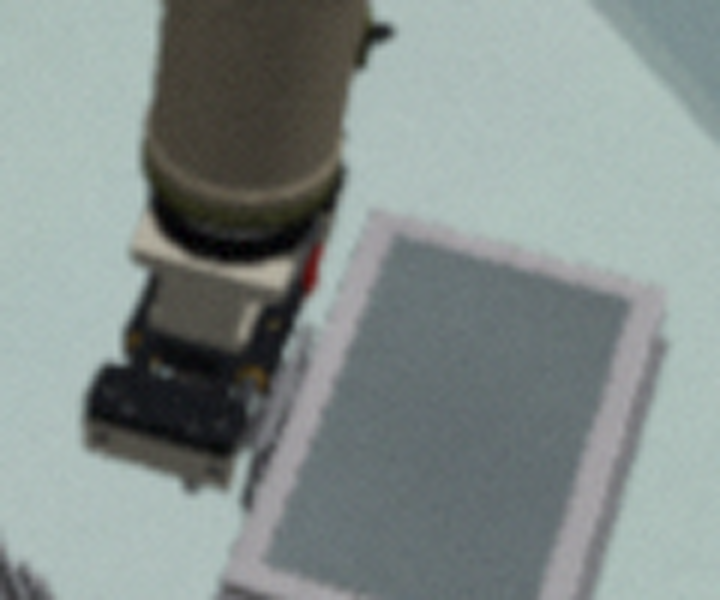

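Call:
{"op": "play_rows", "data": {
  "series": [
    [[1,0.002,0.002,0,0],[1,0.004,0.004,0,0],[1,0.005,0.005,0,0],[1,0.006,0.006,0,0],[1,0.006,0.006,0,0]]
  ]
}}

```text
t: 32.85
tool_pos: [0.4601, 0.1808, 0.0631]
orientation: [-1.193, 2.906, -0.0]
force: [-0.9, -1.0, -0.6]
opening: 0.0005
```

Call:
{"op": "play_rows", "data": {
  "series": [
    [[1,0.001,0.001,0,0],[1,0.002,0.002,0,0],[1,0.003,0.003,0,0],[1,0.003,0.003,0,0]]
  ]
}}

```text
t: 33.25
tool_pos: [0.4609, 0.1817, 0.0626]
orientation: [1.191, -2.9, 0.003]
force: [-12.3, -12.4, 10.3]
opening: 0.0003
```

Call:
{"op": "play_rows", "data": {
  "series": [
    [[1,-0.007,-0.007,0,0],[1,-0.025,-0.025,0.01,0],[1,-0.04,-0.05,0.05,0],[1,-0.04,-0.08,0.1,0],[1,-0.03,-0.1,0.15,0],[1,-0.01,-0.1,0.19,0],[1,0.01,-0.08,0.2,0],[1,0.01,-0.08,0.2,0]]
  ]
}}

```text
t: 34.05
tool_pos: [0.4765, 0.1049, 0.267]
orientation: [-1.19, 2.899, -0.002]
force: [-0.7, -0.3, -0.6]
opening: -0.0002
```

```bash
python3 cs.py; ls -t pics|head -2;python3 - <<'E'
from h import *
c=cam('wrist'); save(c,'w11.png',(260,120,480,300),3.6)
E
```

```text
[0.4765 0.1049 0.267 ] case x,y -0.1577 -0.0666 F [-0.7 -0.3 -0.6] 34.05
d3405.png
s3405.png
```

View pics/w11.png

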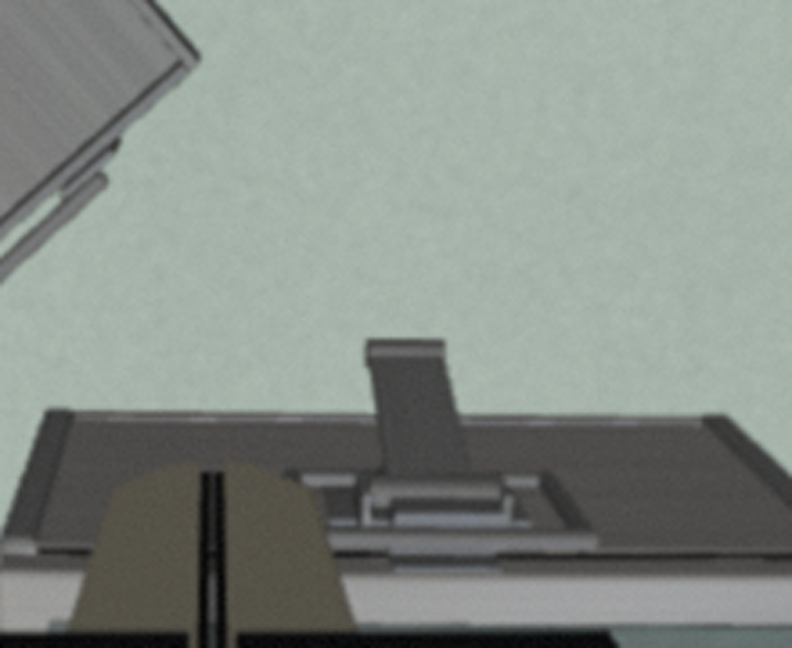

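View pics/d3405.png

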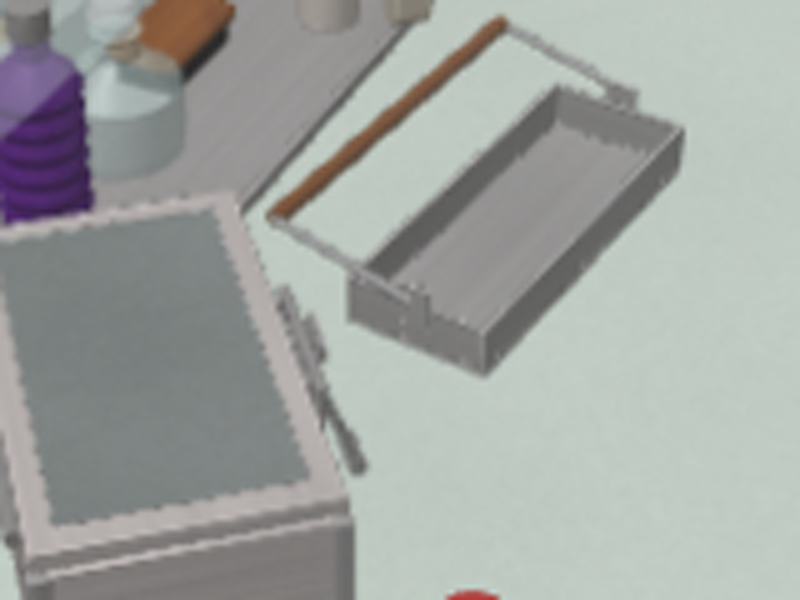

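```bash
python3 - <<'E'
from h import *
ex=np.array([.712,.702,0]);ey=np.array([-.702,.712,0]);o=np.array([.542,.263,0])
c=load('wrist');Q=cloud(c)
for cx,cy in((405,350),(410,400),(420,450),(440,490),(470,540),(560,540),(440,520),(440,560),(560,610),(600,590),(700,590),(700,545)):
    u,v=int(260+cx/3.6),int(120+cy/3.6); p=Q[v,u]; print((cx,cy),((p-o)@ex).round(4),((p-o)@ey).round(4),p[2].round(4))
# lid top height along case x, from side+scene
for n in('scene','side'):
    C=load(n);P=cloud(C); X=(P-o)@ex;Y=(P-o)@ey
    for x in(-.06,-.03,0,.03,.06):
        m=(abs(X-x)<.008)&(abs(Y)<.1)&(P[...,2]>.1)&(P[...,2]<.14); print(n,x,np.median(P[m][:,2]).round(4),m.sum())
E
```

```text
(405, 350) -0.1129 -0.0005 0.0309
(410, 400) -0.1037 -0.0024 0.054
(420, 450) -0.0962 -0.0022 0.0769
(440, 490) -0.0907 0.0018 0.0932
(470, 540) -0.0859 0.0061 0.1155
(560, 540) -0.0867 0.0306 0.117
(440, 520) -0.0924 -0.0022 0.1151
(440, 560) -0.079 -0.001 0.1129
(560, 610) -0.0674 0.0314 0.1206
(600, 590) -0.0735 0.0422 0.1195
(700, 590) -0.0734 0.0705 0.1197
(700, 545) -0.0775 0.0767 0.1021
scene -0.06 0.1204 297
scene -0.03 0.1207 309
scene 0 0.1206 320
scene 0.03 0.1207 320
scene 0.06 0.1195 323
side -0.06 0.1214 320
side -0.03 0.1218 332
side 0 0.1218 333
side 0.03 0.1221 339
side 0.06 0.1211 349
```

Call:
{"op": "play_rows", "data": {
  "series": [
    [[0,0.01,-0.02,0,-0.15],[0,0.02,-0.04,0,-0.3],[0,0.03,-0.06,0,-0.45],[0,0.04,-0.08,0,-0.6],[0,0.05,-0.1,0,-0.75],[0,0.06,-0.12,0,-0.9],[0,0.07,-0.14,0,-1.05],[0,0.08,-0.16,0,-1.2]]
  ]
}}

```text
t: 35.0
tool_pos: [0.5518, -0.057, 0.2613]
orientation: [-0.665, -3.068, 0.0]
force: [0.1, 0.3, 0.7]
opening: 0.0461
```

Call:
{"op": "play_rows", "data": {
  "series": [
    [[0,0.01,-0.01,0,-0.15],[0,0.018,-0.01,0,-0.3],[0,0.018,-0.01,0,-0.45],[0,0.018,-0.01,0,-0.6],[0,0.018,-0.01,0,-0.75],[0,0.018,-0.01,0,-0.9],[0,0.018,-0.01,0,-1.05],[0,0.018,-0.01,0,-1.15]]
  ]
}}

```text
t: 35.8
tool_pos: [0.5695, -0.0661, 0.2612]
orientation: [-2.226, -2.213, 0.003]
force: [-0.3, -0.1, -0.6]
opening: 0.0464
```

```bash
cat > bail.py <<'E'
from h import *
s=sensors.read_state();print(s['tool_pos'],s['orientation'],s['opening'],s['t'])
for n in('wrist','scene','side'):
    C=cam(n);Q=cloud(C);save(C,n+'_t%.0f.png'%(100*s['t']))
    hsv=cv2.cvtColor(C['color'],cv2.COLOR_RGB2HSV)
    m=((hsv[...,0]<15)&(hsv[...,1]>100)&(Q[...,2]>.045)&(Q[...,2]<.25)&(Q[...,0]>.4)&(Q[...,0]<.66)&(Q[...,1]>-.3)&(Q[...,1]<.15))
    if m.sum()<40: print(n,m.sum()); continue
    q=Q[m]; (vx,vy,x0,y0)=cv2.fitLine(q[:,:2].astype(np.float32),cv2.DIST_HUBER,0,.001,.001).ravel()
    if vy<0: vx,vy=-vx,-vy
    t=(q[:,:2]-[x0,y0])@[vx,vy]; a,b=np.percentile(t,[.5,99.5])
    print(n,m.sum(),'mid',x0+vx*(a+b)/2,y0+vy*(a+b)/2,'ang',np.arctan2(vy,vx),'len',b-a,'z',np.median(q[:,2]))
    m=(Q[...,2]>.028)&(Q[...,2]<.038)&(Q[...,0]>.38)&(Q[...,0]<.6)&(Q[...,1]>-.3)&(Q[...,1]<.12)
    r=cv2.minAreaRect(Q[m][:,:2].astype(np.float32)); print('  caddy rim',r,m.sum())
E
python3 bail.py; ls -t pics|head -3
```

```text
[ 0.56946993 -0.06610612  0.26123295] [-2.22613838 -2.21337182  0.00253678] 0.04642688384296455 35.8
wrist 2205 mid 0.5726509379150833 -0.06420327974469317 ang 1.4913098 len 0.2521813329604902 z 0.06497644374566751
  caddy rim ((0.4869343340396881, -0.02512545883655548), (0.32003045082092285, 0.12234040349721909), 78.64189910888672) 2392
scene 261 mid 0.5740285296369768 -0.06735221585843476 ang 1.4904184 len 0.24906356045573505 z 0.06405478813517246
  caddy rim ((0.4928475022315979, -0.027609437704086304), (0.32334551215171814, 0.11175961047410965), 78.22408294677734) 344
side 121 mid 0.5686207143400918 -0.062289878138948526 ang 1.4940603 len 0.251698593470872 z 0.06520277388407841
  caddy rim ((0.4775218665599823, -0.05783228576183319), (0.25406405329704285, 0.09911303967237473), 85.32096099853516) 346
side_t3580.png
scene_t3580.png
wrist_t3580.png
```

Call:
{"op": "play_rows", "data": {
  "series": [
    [[0,0.003,0.002,-0.04,-0.08],[0,0.003,0.002,-0.09,-0.08],[0,0.003,0.002,-0.13,-0.08],[0,0.003,0.002,-0.17,-0.08],[0,0.003,0.002,-0.195,-0.08],[0,0.003,0.002,-0.205,-0.08],[0,0.003,0.002,-0.205,-0.08]]
  ]
}}

```text
t: 36.65
tool_pos: [0.5723, -0.0639, 0.0562]
orientation: [-2.304, -2.131, 0.003]
force: [-0.4, 0.1, -0.2]
opening: 0.0466
```

Call:
{"op": "play_rows", "data": {
  "force": 12,
  "series": [
    [[1,0,0,0,0],[1,0,0,0,0],[1,0,0,0,0],[1,0,0,0,0],[1,0,0,0,0],[1,0,0,0,0],[1,0,0,0,0]]
  ]
}}

```text
t: 37.35
tool_pos: [0.5742, -0.0643, 0.0583]
orientation: [2.308, 2.131, 0.0]
force: [-0.7, -0.3, 2.4]
opening: 0.0117
```

Call:
{"op": "play_rows", "data": {
  "series": [
    [[1,-0.004,0,0.014,0],[1,-0.0106,0.001,0.0275,0],[1,-0.018,0.0014,0.0385,0],[1,-0.0256,0.002,0.047,0],[1,-0.035,0.0028,0.055,0],[1,-0.045,0.0036,0.062,0],[1,-0.057,0.0045,0.068,0],[1,-0.068,0.0054,0.072,0]]
  ]
}}

```text
t: 38.15
tool_pos: [0.5063, -0.059, 0.1316]
orientation: [2.307, 2.129, 0.003]
force: [3.2, 0.2, 1.3]
opening: 0.0114
```

Call:
{"op": "play_rows", "data": {
  "series": [
    [[1,-0.012,0.001,0.002,0],[1,-0.0245,0.002,0.003,0],[1,-0.0245,0.002,0.003,0]]
  ]
}}

```text
t: 38.45
tool_pos: [0.483, -0.0572, 0.1363]
orientation: [2.305, 2.127, 0.006]
force: [3.9, 0.1, 6.6]
opening: 0.0115
```

```bash
python3 - <<'E'
from h import *
s=sensors.read_state();print(s['tool_pos'],s['force'],s['opening'],s['t'])
c=cam('scene'); save(c,'s20.png',(200,100,400,260),4)
c=cam('side'); save(c,'d20.png',(260,120,420,270),4)
E
```

```text
[ 0.48300892 -0.05721863  0.13627589] [3.86297541 0.09215883 6.63977077] 0.011465354816563177 38.45
```

View pics/s20.png

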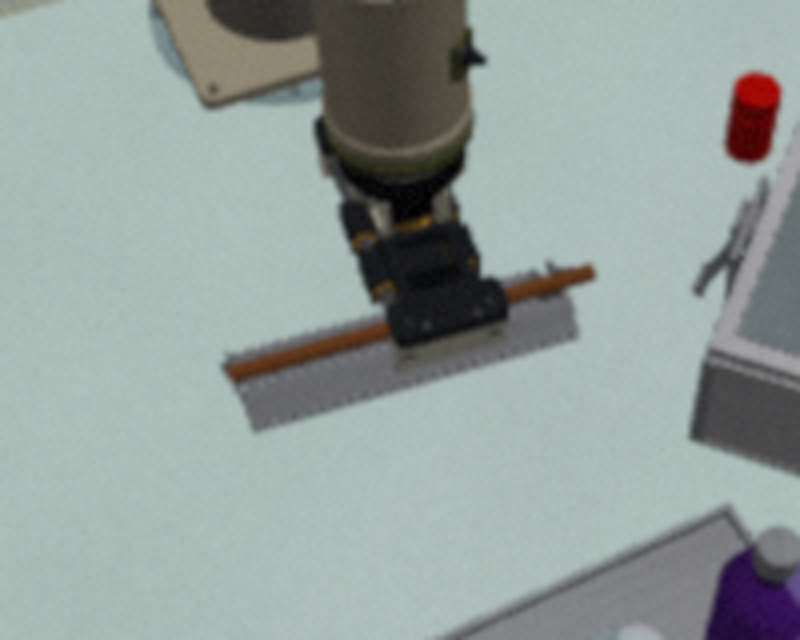

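View pics/d20.png

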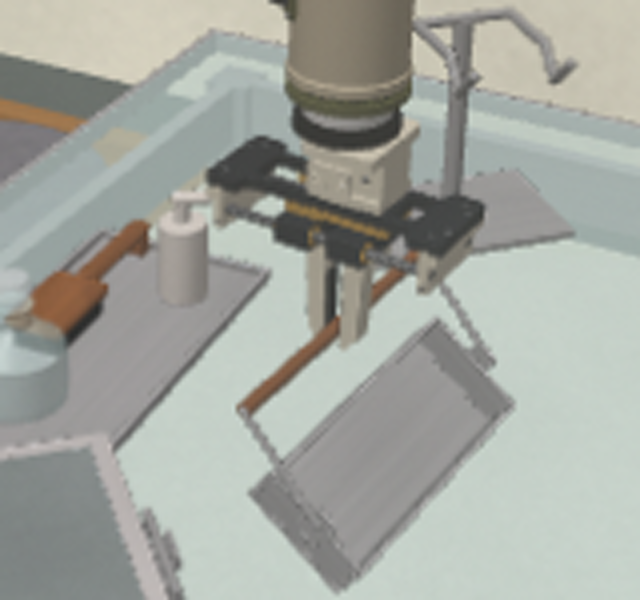

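Call:
{"op": "play_rows", "data": {
  "force": 3,
  "series": [
    [[1,0,0,0,0],[1,0,0,0,0],[1,0,0,0,0],[1,0,0,0,0]]
  ]
}}

```text
t: 38.95
tool_pos: [0.4818, -0.0569, 0.1333]
orientation: [2.308, 2.13, 0.001]
force: [3.5, -0.9, 5.0]
opening: 0.0118
```

```bash
python3 - <<'E'
from h import *
s=sensors.read_state();print(s['tool_pos'],s['force'],s['opening'],s['t'])
c=cam('side'); save(c,'d21.png',(260,120,420,270),4)
E
```

```text
[ 0.48177833 -0.0569216   0.1333278 ] [ 3.54267917 -0.93692018  5.03009321] 0.011846608537975749 38.95
```

View pics/d21.png

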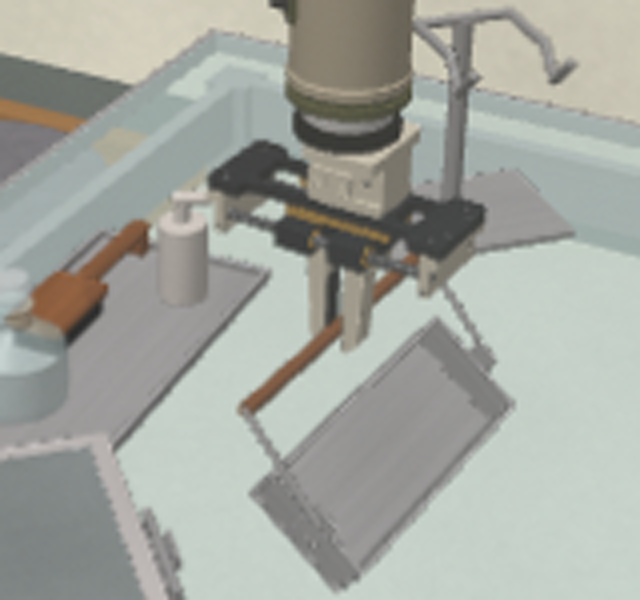

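Call:
{"op": "play_rows", "data": {
  "force": 10,
  "series": [
    [[1,0,0,0.005,0],[1,0,0,0.015,0],[1,0,0,0.03,0],[1,0,0,0.05,0],[1,0,0,0.07,0],[1,0,0,0.09,0],[1,0,0,0.1,0],[1,0,0,0.1,0]]
  ]
}}

```text
t: 39.8
tool_pos: [0.4823, -0.057, 0.235]
orientation: [2.307, 2.129, 0.002]
force: [0.9, -0.4, -3.3]
opening: 0.0114
```

```bash
python3 - <<'E'
from h import *
s=sensors.read_state();print(s['tool_pos'],s['force'],s['opening'],s['t'])
c=cam('side'); save(c,'d22.png',(260,70,420,270),4)
c=cam('scene'); save(c,'s22.png',(200,100,400,260),4)
E
```

```text
[ 0.48229443 -0.05703905  0.23501047] [ 0.85388481 -0.35742421 -3.32872777] 0.011413541273240487 39.8
```

View pics/d22.png

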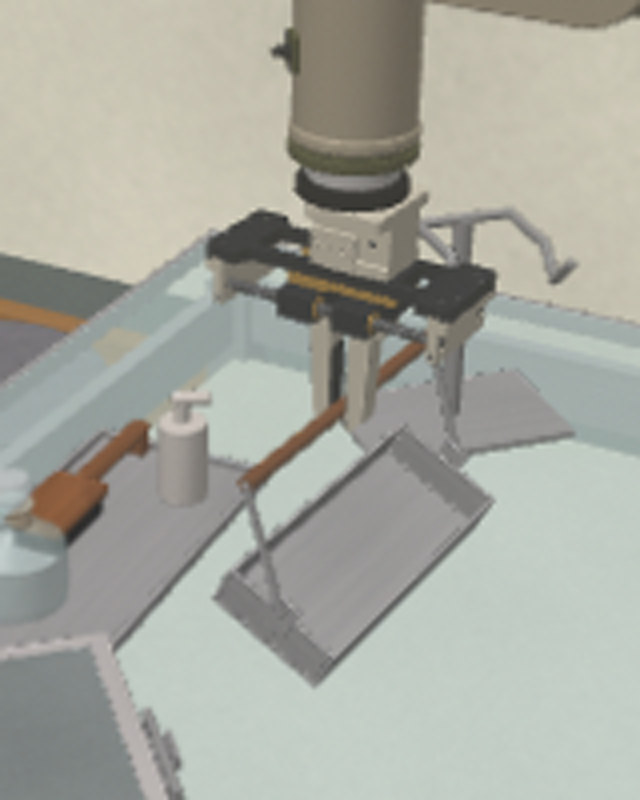

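View pics/s22.png

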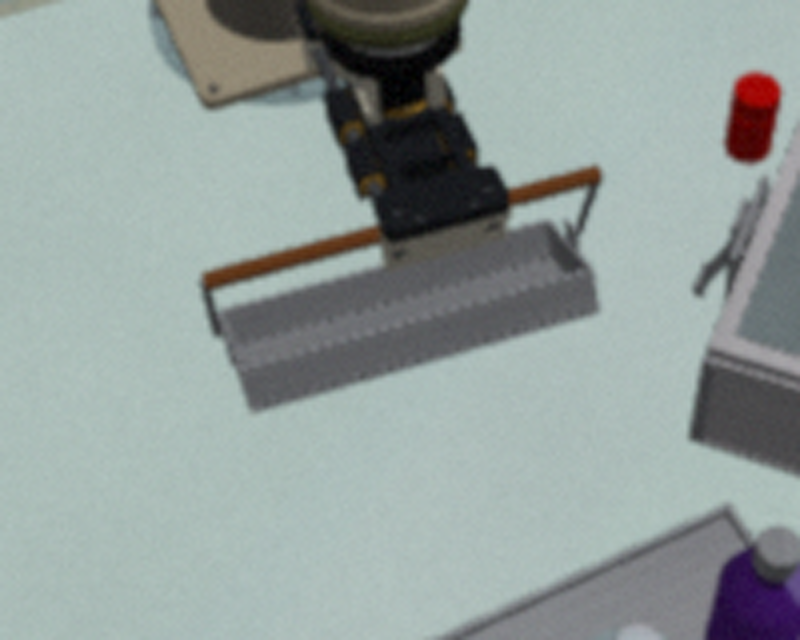

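```bash
cat > cad.py <<'E'
from h import *
s=sensors.read_state();p=s['tool_pos']
print(p.round(4),s['force'].round(1),s['t'])
import sys
C=cam('side');Q=cloud(C); save(C,'d_t%.0f.png'%(100*s['t']),(260,70,420,270),4)
hsv=cv2.cvtColor(C['color'],cv2.COLOR_RGB2HSV)
d=np.linalg.norm(Q[...,:2]-p[:2],axis=-1)
m=(d<.16)&(Q[...,2]<p[2]-.05)&(Q[...,2]>.015)&(hsv[...,1]<60)
q=Q[m]
# ransac largest plane
rng=np.random.default_rng(0);best=None
for i in range(600):
    a=q[rng.choice(len(q),3,False)]; n=np.cross(a[1]-a[0],a[2]-a[0]); L=np.linalg.norm(n)
    if L<1e-5: continue
    n/=L; 
    if abs(n[2])<.5: continue
    e=abs((q-a[0])@n)<.003
    if best is None or e.sum()>best.sum(): best=e
w=q[best]; ce=w.mean(0); n=np.linalg.svd(w-ce,full_matrices=False)[2][2]; n*=np.sign(n[2])
print('floor pts',best.sum(),len(q),'centre',ce.round(4),'normal',n.round(3),'tilt',np.arccos(n[2]).round(3),'zrange',w[:,2].min().round(4),w[:,2].max().round(4))
E
python3 cad.py
```

```text
[ 0.4812 -0.0568  0.2324] [ 0.2  0.7 -3.4] 39.9
floor pts 1260 2267 centre [ 0.4666 -0.0651  0.1085] normal [-0.441  0.028  0.897] tilt 0.458 zrange 0.0854 0.1309
```

Call:
{"op": "play_rows", "data": {
  "series": [
    [[1,0,0,-0.02,0],[1,0,0,-0.05,0],[1,0,0,-0.07,0],[1,0,0,-0.08,0],[1,0,0,-0.09,0],[1,0,0,-0.1,0],[1,0,0,-0.1,0]]
  ]
}}

```text
t: 40.65
tool_pos: [0.4822, -0.057, 0.1332]
orientation: [2.308, 2.13, 0.001]
force: [0.2, 1.0, -1.6]
opening: 0.0115
```

```bash
python3 cad.py; ls -t pics | head -1
```

```text
[ 0.4822 -0.057   0.1332] [ 0.2  1.  -1.6] 40.65
floor pts 265 862 centre [ 0.4648 -0.0447  0.0326] normal [-0.001  0.009  1.   ] tilt 0.009 zrange 0.0284 0.0365
d_t4065.png
```

View pics/d_t4065.png

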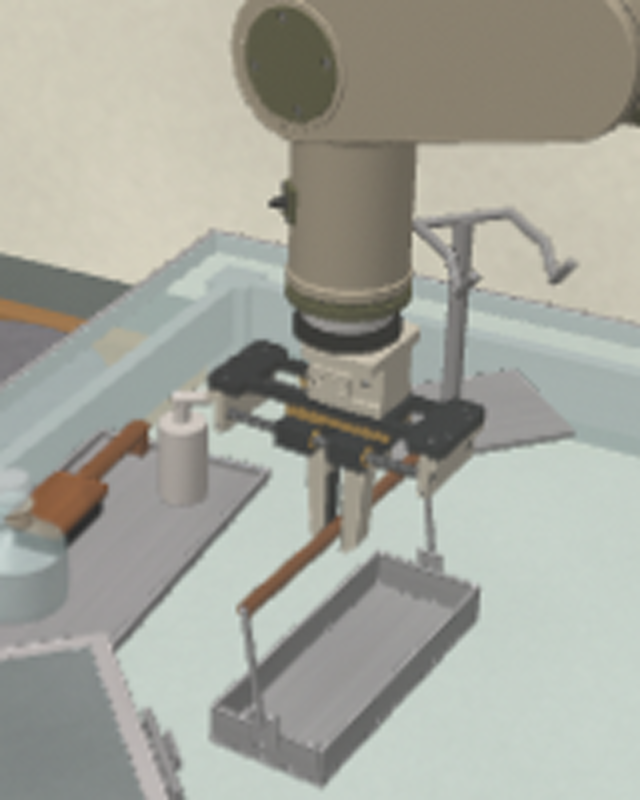

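Call:
{"op": "play_rows", "data": {
  "force": 3,
  "series": [
    [[1,0,0,0,0],[1,0,0,0,0],[1,-0.004,0,0,0],[1,-0.008,0,0.001,0],[1,-0.012,0.001,0.001,0],[1,-0.012,0.001,0.001,0]]
  ]
}}

```text
t: 41.3
tool_pos: [0.4691, -0.0562, 0.1343]
orientation: [2.308, 2.13, -0.001]
force: [-0.2, -2.4, 1.3]
opening: 0.0118
```

Call:
{"op": "play_rows", "data": {
  "force": 15,
  "series": [
    [[1,0,0,0,0],[1,0,0,0,0],[1,0,0,0.01,0],[1,0,0,0.03,0],[1,0,0,0.06,0],[1,0,0,0.09,0],[1,0,0,0.12,0],[1,0,0,0.14,0]]
  ]
}}

```text
t: 42.1
tool_pos: [0.4698, -0.0555, 0.2764]
orientation: [2.308, 2.131, 0.002]
force: [0.8, -0.4, -3.0]
opening: 0.0112
```

```bash
python3 cad.py; ls -t pics | head -1
```

```text
[ 0.4698 -0.0555  0.2764] [ 0.8 -0.4 -3. ] 42.1
floor pts 907 2233 centre [ 0.4731 -0.0656  0.1465] normal [-0.002 -0.001  1.   ] tilt 0.003 zrange 0.1439 0.15
d_t4210.png
```

Call:
{"op": "play_rows", "data": {
  "series": [
    [[1,0,-0.015,0,-0.05],[1,-0.005,-0.05,0,-0.15],[1,-0.01,-0.09,0,-0.27],[1,-0.015,-0.13,0,-0.39],[1,-0.02,-0.17,0,-0.51],[1,-0.025,-0.21,0,-0.62],[1,-0.026,-0.24,0,-0.69],[1,-0.026,-0.255,0,-0.706]]
  ]
}}

```text
t: 42.95
tool_pos: [0.4425, -0.3128, 0.2726]
orientation: [-2.904, -1.195, 0.002]
force: [0.5, 0.3, -2.6]
opening: 0.0112
```

Call:
{"op": "play_rows", "data": {
  "series": [
    [[1,0,-0.015,-0.01,0],[1,0,-0.025,-0.02,0],[1,0,-0.032,-0.03,0],[1,0,-0.035,-0.035,0],[1,0,-0.035,-0.035,0]]
  ]
}}

```text
t: 43.45
tool_pos: [0.4431, -0.345, 0.2373]
orientation: [-2.9, -1.202, 0.002]
force: [-0.3, -1.1, -2.0]
opening: 0.0118
```

```bash
python3 - <<'E'
from h import *
s=sensors.read_state();print(s['tool_pos'],s['orientation'],s['force'],s['opening'],s['t'])
C={n:cam(n) for n in('scene','side','wrist')}
save(C['scene'],'s30.png',(90,100,290,260),4); save(C['side'],'d30.png',(320,80,480,230),4); save(C['wrist'],'w30.png')
d=C['side']
px=np.array([(268,192),(408,180)])/6+[330,110]
print('side seats',onz(d,px,.19).round(4))
hx=np.array([.7071,-.7071]);hy=np.array([.7071,.7071]);o=np.array([.493,-.395])
for n in C:
    Q=cloud(C[n]);hsv=cv2.cvtColor(C[n]['color'],cv2.COLOR_RGB2HSV)
    m=(hsv[...,0]<15)&(hsv[...,1]>100)&(Q[...,2]>.2)&(Q[...,2]<.28)&(Q[...,1]<-.15)
    if m.sum()<20: print(n,m.sum());continue
    q=Q[m]; vx,vy,x0,y0=cv2.fitLine(q[:,:2].astype(np.float32),cv2.DIST_HUBER,0,.001,.001).ravel()
    if vy<0: vx,vy=-vx,-vy
    t=(q[:,:2]-[x0,y0])@[vx,vy];a,b=np.percentile(t,[1,99]); mid=np.array([x0+vx*(a+b)/2,y0+vy*(a+b)/2])
    print(n,m.sum(),'bar mid',mid.round(4),'len',(b-a).round(3),'ang',np.arctan2(vy,vx).round(3),'z',np.median(q[:,2]).round(4),'in hook',((mid-o)@hx).round(4),((mid-o)@hy).round(4))
E
```

```text
[ 0.44313658 -0.34495598  0.23727501] [-2.89991147e+00 -1.20159721e+00  1.58544321e-03] [-0.26984622 -1.07610903 -1.98380294] 0.011784582343115963 43.45
side seats [[ 0.5158 -0.3639  0.19  ]
 [ 0.4517 -0.4181  0.19  ]]
scene 563 bar mid [-0.0471 -0.5362] len 1.283 ang 0.406 z 0.24 in hook -0.2821 -0.4818
side 127 bar mid [ 0.4377 -0.3447] len 0.25 ang 0.78 z 0.2432 in hook -0.0747 -0.0035
wrist 9018 bar mid [ 0.4609 -0.3279] len 0.195 ang 0.788 z 0.2454 in hook -0.0701 0.0248
```

View pics/s30.png

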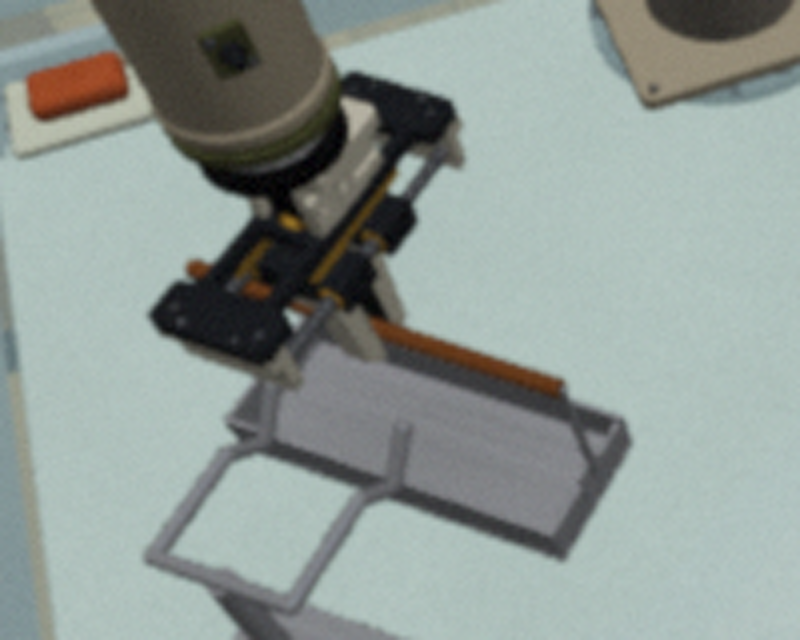

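View pics/d30.png

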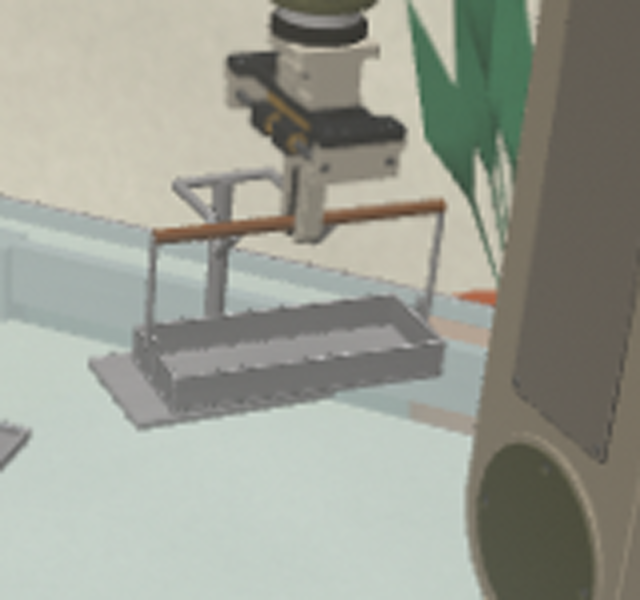

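View pics/w30.png

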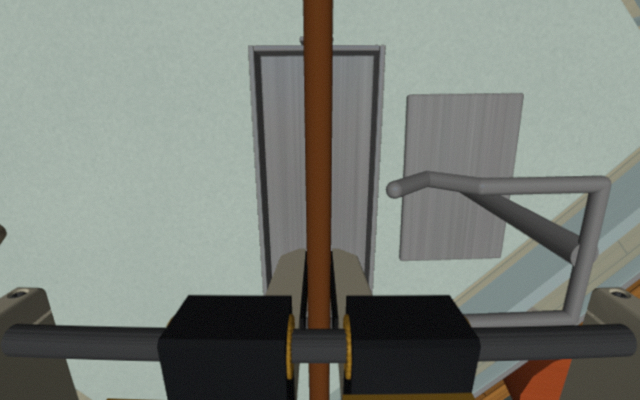

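```bash
python3 - <<'E'
from h import *
hx=np.array([.7071,-.7071]);hy=np.array([.7071,.7071])
p=sensors.read_state()['tool_pos'][:2]
C=load('wrist');Q=cloud(C)
for u,v in((390,188),(395,188),(405,184),(415,181),(420,180),(425,179),(430,178),(435,179),(440,180),(450,182),(460,183),(470,185),(480,186),(520,186),(570,186),(602,184),(590,250),(575,316),(520,319),(490,321)):
    w=Q[v-3:v+4,u].reshape(-1,3);w=w[w[:,2]>.15]
    if len(w): a=w[np.argmax(w[:,2])]; print((u,v),a.round(4),'rel TCP',((a[:2]-p)@hx).round(4),((a[:2]-p)@hy).round(4))
for v in(60,100,150,200,240):
    w=Q[v,295:345];k=w[(w[:,2]>.22)]; print(v,((k[:,:2].mean(0)-p)@hx).round(4),k[:,2].max().round(4))
E
```

```text
(390, 188) [ 0.4993 -0.3444  0.2153] rel TCP 0.0385 0.0399
(395, 188) [ 0.5012 -0.3461  0.2157] rel TCP 0.0411 0.04
(405, 184) [ 0.5062 -0.3502  0.2116] rel TCP 0.0475 0.0407
(415, 181) [ 0.5119 -0.3548  0.2052] rel TCP 0.0547 0.0415
(420, 180) [ 0.5141 -0.3582  0.2014] rel TCP 0.0588 0.0406
(425, 179) [ 0.5178 -0.3611  0.1959] rel TCP 0.0633 0.0412
(430, 178) [ 0.5203 -0.3648  0.1918] rel TCP 0.0678 0.0403
(435, 179) [ 0.5218 -0.3662  0.1948] rel TCP 0.0698 0.0403
(440, 180) [ 0.523  -0.3686  0.1966] rel TCP 0.0723 0.0395
(450, 182) [ 0.5263 -0.3713  0.2011] rel TCP 0.0766 0.04
(460, 183) [ 0.5292 -0.3744  0.2054] rel TCP 0.0808 0.0398
(470, 185) [ 0.5329 -0.3757  0.2101] rel TCP 0.0844 0.0415
(480, 186) [ 0.535  -0.3799  0.2132] rel TCP 0.0889 0.04
(520, 186) [ 0.5511 -0.3959  0.2134] rel TCP 0.1115 0.0401
(570, 186) [ 0.5726 -0.4146  0.2138] rel TCP 0.14 0.0421
(602, 184) [ 0.5863 -0.4282  0.2137] rel TCP 0.1593 0.0422
(590, 250) [ 0.5602 -0.4586  0.2134] rel TCP 0.1623 0.0022
(575, 316) [ 0.5281 -0.4937  0.2138] rel TCP 0.1644 -0.0453
(520, 319) [ 0.5013 -0.4684  0.2141] rel TCP 0.1276 -0.0463
(490, 321) [ 0.4881 -0.4544  0.2132] rel TCP 0.1084 -0.0458
60 -0.0004 0.2483
100 -0.0006 0.2479
150 -0.0004 0.2475
200 -0.0002 0.2469
240 -0.0005 0.2465
```

Call:
{"op": "play_rows", "data": {
  "series": [
    [[1,0.008,-0.009,0.004,0.03],[1,0.02,-0.021,0.004,0.03],[1,0.032,-0.034,0.004,0.03],[1,0.042,-0.045,0.004,0.03],[1,0.047,-0.051,0.004,0.03],[1,0.047,-0.051,0.004,0.03]]
  ]
}}

```text
t: 44.2
tool_pos: [0.491, -0.3971, 0.2433]
orientation: [2.884, 1.245, 0.0]
force: [-0.1, -0.7, -2.8]
opening: 0.0113
```

```bash
python3 - <<'E'
from h import *
s=sensors.read_state();p=s['tool_pos'][:2];print(s['tool_pos'],s['force'],s['t'])
C=cam('wrist');save(C,'w31.png');Q=cloud(C)
c=cam('side');save(c,'d31.png',(320,80,480,230),4)
E
```

```text
[ 0.49100497 -0.39712395  0.24325809] [-0.14472942 -0.74487036 -2.84613454] 44.2
```

View pics/w31.png

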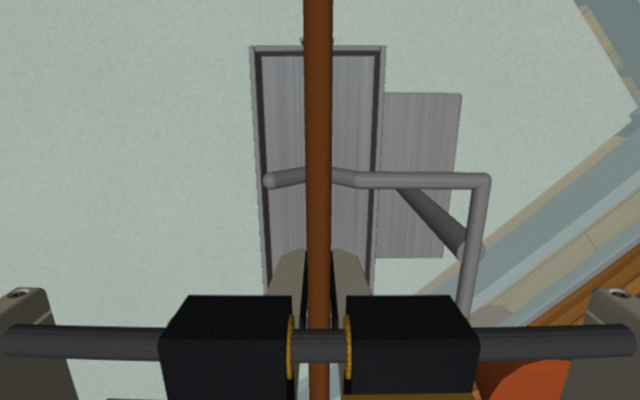

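View pics/d31.png

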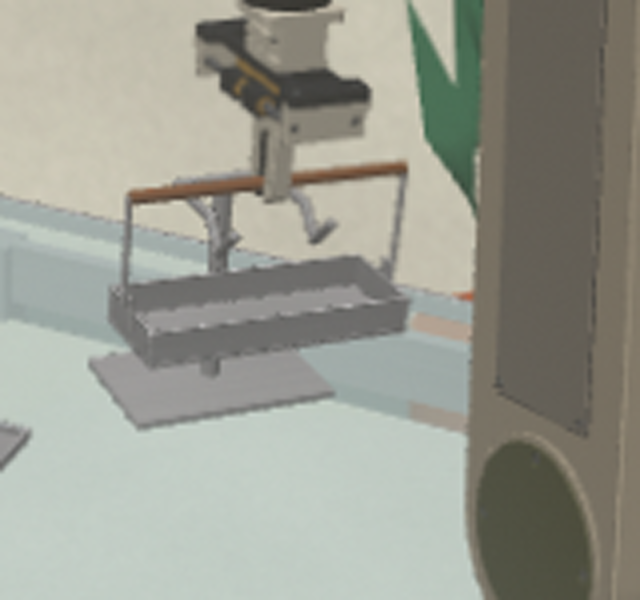

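```bash
python3 - <<'E'
from h import *
a=-np.pi/4+.03
hx=np.array([np.cos(a),np.sin(a)]);hy=np.array([-hx[1],hx[0]])
p=sensors.read_state()['tool_pos'][:2]
C=load('wrist');Q=cloud(C)
for u in(268,275,285,295,300,336,340,345,350,356,362,400,440,480):
    w=Q[165:195,u].reshape(-1,3);w=w[(w[:,2]>.17)&(w[:,2]<.23)]
    if len(w): b=w[np.argmax(w[:,2])]; print(u,b.round(4),'rel',((b[:2]-p)@hx).round(4),((b[:2]-p)@hy).round(4))
for u,v in((480,200),(470,280),(462,310)):
    b=Q[v,u];print(b,((b[:2]-p)@hx).round(4),((b[:2]-p)@hy).round(4))
for v in(60,150,240):
    w=Q[v,295:345];k=w[(w[:,2]>.235)]; print(v,((k[:,:2].mean(0)-p)@hx).round(4),((k[:,:2].mean(0)-p)@hy).round(4),k[:,2].max().round(4))
E
```

```text
268 [ 0.5023 -0.3451  0.2155] rel -0.0265 0.0456
275 [ 0.5027 -0.3501  0.2152] rel -0.0229 0.0422
285 [ 0.5079 -0.3519  0.2099] rel -0.0178 0.0444
295 [ 0.5105 -0.3568  0.2045] rel -0.0126 0.0426
300 [ 0.5121 -0.3591  0.2023] rel -0.0098 0.0421
336 [ 0.5268 -0.3743  0.2029] rel 0.0113 0.041
340 [ 0.5299 -0.3742  0.2047] rel 0.0135 0.0432
345 [ 0.5315 -0.3762  0.2088] rel 0.0161 0.0429
350 [ 0.5349 -0.3766  0.2101] rel 0.0188 0.0449
356 [ 0.5364 -0.3794  0.2135] rel 0.0218 0.044
362 [ 0.5378 -0.3827  0.2145] rel 0.025 0.0425
400 [ 0.5542 -0.396   0.214 ] rel 0.0461 0.0441
440 [ 0.5692 -0.4134  0.2132] rel 0.069 0.0417
480 [ 0.5837 -0.4315  0.2139] rel 0.092 0.0384
[ 0.58050024 -0.43699443  0.21278419] 0.0934 0.0322
[ 0.54621255 -0.47521226  0.21297315] 0.0946 -0.0191
[ 0.52990837 -0.48965468  0.21279317] 0.0927 -0.0408
60 0.0008 0.1013 0.2531
150 0.0008 0.0652 0.2514
240 0.0007 0.0229 0.2505
```

Call:
{"op": "play_rows", "data": {
  "series": [
    [[1,0,0,-0.01,0],[1,0,0,-0.02,0],[1,0,0,-0.03,0],[1,0,0,-0.037,0],[1,0,0,-0.04,0],[1,0,0,-0.042,0],[1,0,0,-0.042,0]]
  ]
}}

```text
t: 45.0
tool_pos: [0.4905, -0.3969, 0.2009]
orientation: [-2.884, -1.245, 0.0]
force: [-0.8, -0.3, -2.9]
opening: 0.0119
```

```bash
python3 - <<'E'
from h import *
s=sensors.read_state();print(s['tool_pos'],s['force'],s['t'])
c=cam('side');save(c,'d32.png',(320,80,480,230),4)
E
```

```text
[ 0.49047563 -0.39688495  0.20089645] [-0.82783661 -0.27040005 -2.89327543] 45.0
```

View pics/d32.png

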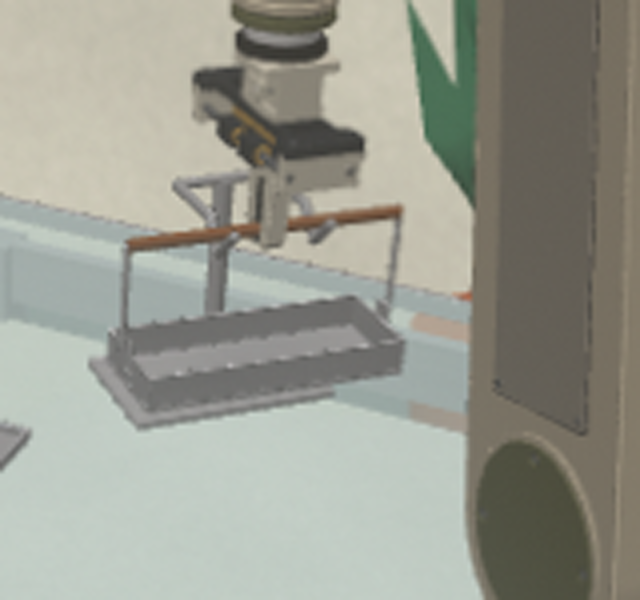

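Bar is between tips and ramps; the weight is still on the gripper. I lower a few millimetres more.

Call:
{"op": "play_rows", "data": {
  "series": [
    [[1,0,0,-0.002,0],[1,0,0,-0.004,0],[1,0,0,-0.004,0],[1,0,0,-0.004,0]]
  ]
}}

```text
t: 45.45
tool_pos: [0.4909, -0.3971, 0.1994]
orientation: [2.883, 1.244, 0.001]
force: [-4.0, 4.6, 7.7]
opening: 0.0113
```

Call:
{"op": "play_rows", "data": {
  "series": [
    [[0.6,0,0,0.001,0],[0.5,0,0,0.002,0],[0.4,0,0,0.002,0],[0.3,0,0,0.002,0],[0.3,0,0,0.002,0],[0.3,0,0,0.002,0]]
  ]
}}

```text
t: 46.05
tool_pos: [0.4905, -0.3968, 0.1988]
orientation: [-2.884, -1.245, 0.0]
force: [0.0, 0.0, -0.7]
opening: 0.0326
```

Call:
{"op": "play_rows", "data": {
  "series": [
    [[0.3,0,0,0.01,0],[0.3,0,0,0.03,0],[0.3,0,0,0.07,0],[0.3,0,0,0.11,0],[0.3,-0.02,0.02,0.14,0],[0.3,-0.05,0.05,0.15,0],[0.3,-0.07,0.08,0.15,0],[0.3,-0.07,0.08,0.15,0]]
  ]
}}

```text
t: 46.85
tool_pos: [0.419, -0.3144, 0.351]
orientation: [2.883, 1.246, 0.002]
force: [-0.1, 0.3, 0.7]
opening: 0.0329
```

```bash
python3 - <<'E'
from h import *
s=sensors.read_state();print(s['tool_pos'],s['force'],s['t'])
C={n:cam(n) for n in('scene','side','wrist')}
save(C['scene'],'s40.png'); save(C['side'],'d40.png',(220,80,480,330),3); save(C['wrist'],'w40.png')
a=-np.pi/4+.03
hx=np.array([np.cos(a),np.sin(a)]);hy=np.array([-hx[1],hx[0]]);o=np.array([.4910,-.3971])+.0004*hx
for n in C:
    Q=cloud(C[n]);hsv=cv2.cvtColor(C[n]['color'],cv2.COLOR_RGB2HSV)
    m=(hsv[...,0]<15)&(hsv[...,1]>100)&(Q[...,2]>.17)&(Q[...,2]<.24)&(Q[...,1]<-.2)&(Q[...,0]>.3)&(Q[...,0]<.65)
    q=Q[m]; vx,vy,x0,y0=cv2.fitLine(q[:,:2].astype(np.float32),cv2.DIST_HUBER,0,.001,.001).ravel()
    if vy<0: vx,vy=-vx,-vy
    t=(q[:,:2]-[x0,y0])@[vx,vy];A,b=np.percentile(t,[1,99]); mid=np.array([x0+vx*(A+b)/2,y0+vy*(A+b)/2])
    print(n,m.sum(),'bar mid',mid.round(4),'len',(b-A).round(3),'ang',np.arctan2(vy,vx).round(3),'z top',np.percentile(q[:,2],90).round(4),'in hook',((mid-o)@hx).round(4),((mid-o)@hy).round(4))
E
```

```text
[ 0.419032   -0.31438138  0.35096418] [-0.10757537  0.25375895  0.72812241] 46.85
scene 412 bar mid [ 0.4927 -0.3985] len 0.249 ang 0.805 z top 0.2058 in hook 0.0017 0.0001
side 101 bar mid [ 0.4856 -0.3947] len 0.246 ang 0.793 z top 0.2068 in hook -0.0059 -0.002
wrist 2838 bar mid [ 0.5025 -0.3813] len 0.213 ang 0.811 z top 0.2061 in hook -0.0028 0.0193
```

View pics/w40.png

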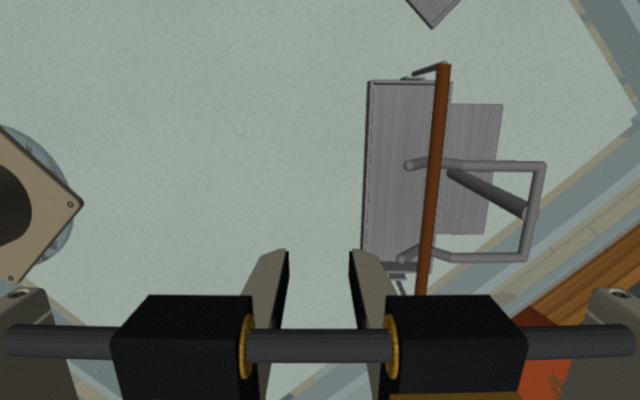

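View pics/d40.png

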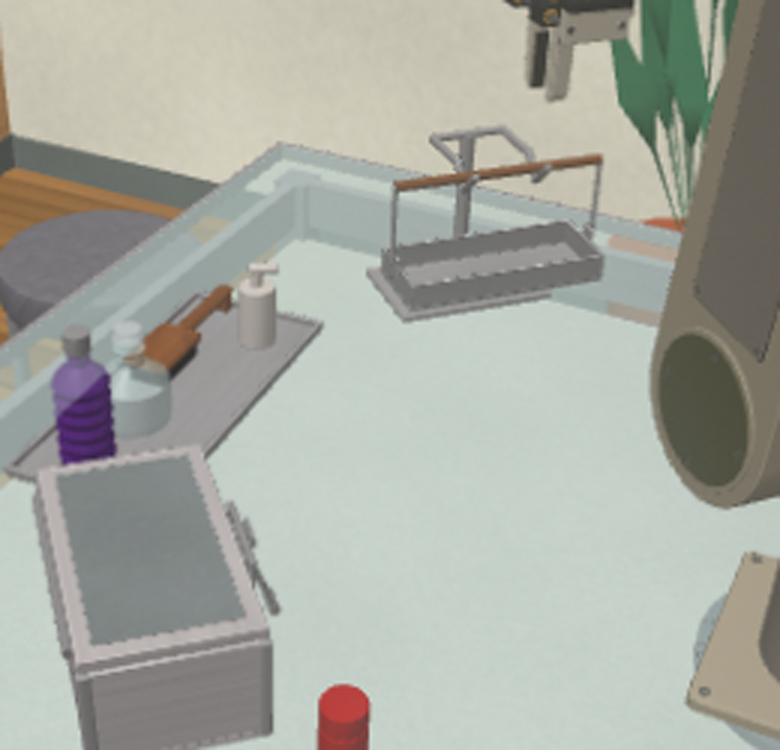

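View pics/s40.png

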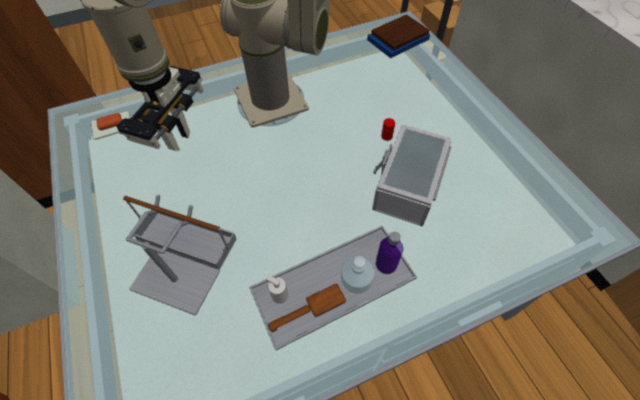

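Call:
{"op": "play_rows", "data": {
  "series": [
    [[0.3,0,0,0,0],[0.3,0,0,0,0],[0.3,0,0,0,0],[0.3,0,0,0,0],[0.3,0,0,0,0],[0.3,0,0,0,0],[0.3,0,0,0,0],[0.3,0,0,0,0]]
  ]
}}

```text
t: 47.8
tool_pos: [0.4205, -0.3168, 0.349]
orientation: [2.884, 1.245, 0.0]
force: [-0.0, 0.1, 0.3]
opening: 0.0325
```

```bash
python3 - <<'E'
from h import *
ex=np.array([.712,.702,0]);ey=np.array([-.702,.712,0]);oc=np.array([.542,.263,0])
for n in('scene','side','scene','side'):
    C=cam(n);Q=cloud(C);d=np.linalg.norm(Q[...,:2]-[.491,-.397],axis=-1)
    m=(d<.13)&(Q[...,2]>.05)&(Q[...,2]<.13)
    q=Q[m]; rng=np.random.default_rng(0);best=None
    for i in range(500):
        a=q[rng.choice(len(q),3,False)];nn=np.cross(a[1]-a[0],a[2]-a[0]);L=np.linalg.norm(nn)
        if L<1e-5 or abs(nn[2]/L)<.6: continue
        e=abs((q-a[0])@(nn/L))<.003
        if best is None or e.sum()>best.sum(): best=e
    w=q[best];nn=np.linalg.svd(w-w.mean(0),full_matrices=False)[2][2];nn*=np.sign(nn[2])
    print(n,best.sum(),'centre',w.mean(0).round(4),'tilt',np.arccos(nn[2]).round(3))
    X=(Q-oc)@ex;Y=(Q-oc)@ey
    print('  lid z',[float(np.median(Q[(abs(X-x)<.01)&(abs(Y)<.1)&(Q[...,2]>.1)&(Q[...,2]<.14)][:,2]).round(4)) for x in(-.06,0,.06)])
C=load('side'); save(C,'d41.png',(240,190,400,310),5)
s=sensors.read_state();print(s['t'],s['force'])
E
```

```text
scene 1977 centre [ 0.4879 -0.3999  0.0676] tilt 0.023
  lid z [0.1204, 0.1203, 0.1194]
side 419 centre [ 0.4912 -0.4055  0.0704] tilt 0.057
  lid z [0.1214, 0.1221, 0.121]
scene 1934 centre [ 0.4879 -0.3998  0.0676] tilt 0.01
  lid z [0.1203, 0.1208, 0.1193]
side 435 centre [ 0.4928 -0.4061  0.0705] tilt 0.029
  lid z [0.1214, 0.122, 0.1212]
48.0 [-0.41247777 -0.46925015 -0.21581975]
```

View pics/d41.png

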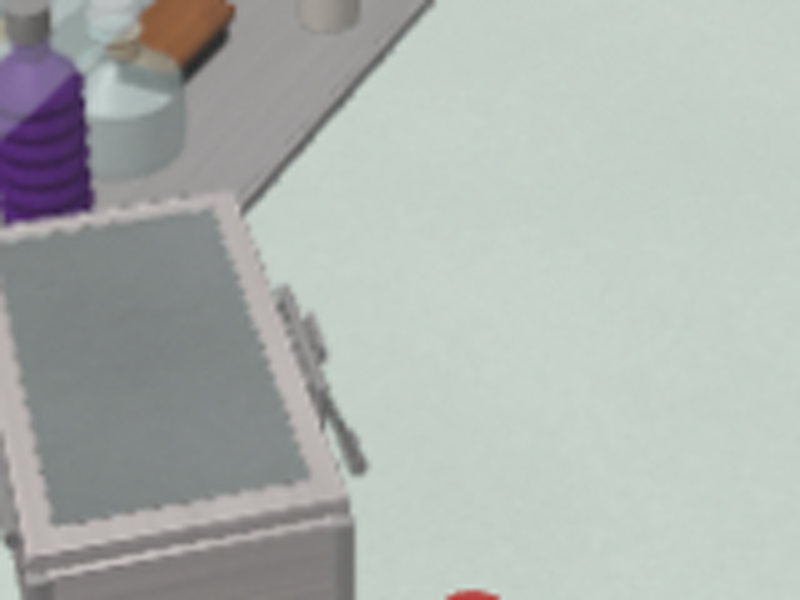

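The caddy hangs still and level, the lid is flat and the lever is down. I hand the job in.

```bash
python3 - <<'E'
from plant import robot
print(robot.close_job())
E
```

```text
the job is handed in; nothing more can be done
None
```

All four pots are in the case, the case is latched, and the empty caddy hangs by its bail on both prongs of the hook. I handed the job in at about 48 s, well inside the 210 s limit; no verdict was reported.

- **Pots:** All four stood upright in the case when I last looked, just before shutting the lid. I left the red look-alike and the things on the tray alone.
- **Latch:** The lid top is level to about 1 mm. The lever tip is about 113 mm out from the case centre and 31 mm up, as expected when fully down. The loop bar lies behind the keeper's lip.
- **Caddy:** The bail bar's centre is at a height of about 0.200 m. It is within about 6 mm of the seat along the prongs and 2 mm sideways. The caddy is tilted under 0.06 rad, stayed still between pictures, and the arm is clear of everything.

**What disagreed or went wrong:**
- **Cameras:** The side and scene cameras differ by about 5–8 mm in position. I used the wrist camera for the fits. For the final bar position, it saw only part of the bar, so its sideways figure (19 mm) is not the true centre.
- **Bail:** On the first swing-up of the bail, the caddy tipped in the grip, to about 0.46 rad when lifted. I set it down flat, swung the bail upright with a light grip, and lifted it again level.

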